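Throw back the lift's pawl with the release bar and let the platform down

ROBOT

A 6-joint arm with a two-finger parallel gripper is mounted at the origin on a cart in front of the work surface, level with it; the furniture and walls round the work are solid. World frame = base frame: x ahead of the robot, y to its left, z up, the work surface at z = 0. Lengths are in m, angles in degrees, forces in N, time in s.
With the tool pointing down it reaches from about 0.375 to 0.9 m from the base axis. Payload 3.1 kg.
Tool frame: the origin (TCP) lies at the very end of the fingers, on their centre line; the grasp point (between the pads) lies 19 mm behind it; z points along the fingers, x is the direction in which the jaws open and shut, and the axes are right-handed (so a half turn about z gives the same grasp; the last joint's range is limited). The gripper opens to 87 mm and grips with 3 to 60 N. Pads are 19 mm wide; open, the fingers measure 117 mm over their backs; the gripper's body (75 mm by 190 mm) begins 51 mm behind the grasp point.
Start: joints at [65.976, 30.224, 82.088, -0, 67.689, -10.227], TCP at [0.149, 0.607, 0.223] pointing down, gripper open.
Joint ranges: [-176.69, 176.69], [-43.24, 126.21], [12.49, 139.97], [-82, 262], [0, 151.66], [-163.58, 163.58]. Speed limits (degrees/s): [159.86, 159.86, 180, 180, 180, 180].

INTERFACE

Orientations are given as a 3x3 rotation matrix whose columns are the frame's x, y, z axes.
In Python, from rig import read_state, capture, bot gives the robot as it stands.
- The arm moves only by the shell command python3 -m crank 'ROWS' [OPENING]. ROWS is JSON, a list of rows, each a list of 2 entries, a list of its own where there are three numbers: the shift along the tool's x, y, z in cm, then the turn, a rotation vector about the tool's x, y, z in rad. In form: [[[dx, dy, dz], [wx, wy, wz]], ...]. A call has 1 to 12 rows; each row shifts and turns the commanded pose from where the row before left it, along the tool's axes as they then stand; what a row does not reach is not made up. A row lasts 1/10 s, in which the tool goes at most 50 mm and 8.59 degrees, less where a joint would pass 70% of its speed; a pose out of reach is approached as far as the arm can. A call with a gripper value outside its range is refused whole. OPENING is the closure, from -1 (fully open) to 1 (shut), set as the call begins (- or left out, the last holds). The fingers move at their own pace and stop on an object; the grip force is fixed at half the most. Time passes only in rows, so rows that do not move let the fingers close. It gives the time, the measured TCP pose, the force and the opening at its end, in the units of the state.
- read_state(): the state, without advancing time (a new reading comes with each control period).
- capture(name): name is "scene" or "top" or "wrist"; returns a dict with "pixels" (384x512x3 uint8, red, green, blue), "camera_matrix" (3x3 intrinsics, pixels), "dist" ([k1, k2, p1, p2, k3] as OpenCV has them; the pictures are not rectified), "R" (3x3) and "t" (3): a world point X has camera coordinates R X + t. Camera axes: x right, y down, z forward; pixel columns grow to the right and rows downward; lengths in m; the calibration is good to about 2 mm. A picture is of the moment at which its call begins. There is no depth.
- bot.hand_in(): hands the job in, once; it reports no verdict.
The state is a dict: "time_s": time; "joint_positions": joint angles; "qvel": joint speeds; "tau": joint torques, N m; "position": TCP position; "tcp_rot": TCP orientation; "force": force on the tool from outside, world axes, zero at the start; "moment": the same for the moment, N m; "opening": opening from 0.0 (shut) to 1.0 (fully open).
Only numpy, scipy, OpenCV 4.12 (cv2) and the standard library are available. Lean on these libraries where they do the work, as an engineer would, in place of code of your own. Each camera call takes 0.05 s, during which the arm holds its last target.

TASK

The oval box on the hand lift is ready for packing, so let the lift down: take the release bar out of the divided caddy, reach in under the platform with it, get its steel end under the pawl and flick the pawl over until it lies thrown back, clear of the toothed bar. Then bring the platform all the way down to its stop with the box still standing on it, and put the bar back in the caddy cell it came from (before or after lowering). Move the pawl only with the bar, never with the gripper, and do not push the glue bottle, the tape roll or the plane about.

Things in the scene. Friction and masses are not known exactly. Their poses are not given: they have to be found in the camera images.
- lift: Hand lift fixed to the saw top: grey base plate 200 x 180 x 12 mm, aluminium column 300 mm high at its rear, platform in front of the column. Origin on the saw top at the toothed bar's y; z up, x points to the rear (the column stands at x = +85 mm), y to the lift's left. All 'lift frame' numbers below use this frame.
- platform: Plywood platform 135 x 270 x 16 mm on a sleeve with a toothed bar below. Its frame equals the lift frame while the platform is up and sinks with it. Underside z 215, top 231 mm, x -75 to +60, y -145 to +125. Toothed bar, in its frame: x -30 to -10, y -8 to +8, z 95 to 215, teeth out to y +18 on the left. A fixed guide shoe stands behind it (lift x -10 to 18, y -15 to 15, up to z 70).
- lift_slide (a joint): How far the platform has come down, in m: 0 = up (held by the pawl), 0.075 = on its lower stop. A drag brake holds platform and box wherever left; with the pawl thrown back about 3 to 8 N downward moves it, about 20 N upward raises it. With the pawl in, it will not go down.
- platform_grip (a point): Middle of the steel bow handle on the platform's right end: level round bar 12 mm thick, 80 mm long along the lift's x, its centre 40 mm above the platform top (34 mm free below it). Box and handle leave 40 mm free between them.
- pawl: Steel pawl under the platform, left of the toothed bar: flat lever 11 mm thick, 16 mm wide in x (lift x -28 to -12), 81 mm long, swinging left-right. Origin on its pivot, lift (-20, +64, 66) mm. A bracket plate before the pivot (lift x -43 to -31, y 50 to 78) ends at z 78; behind it all is free. The platform juts 47 mm farther forward, so the bar must come in sloping. Its frame turns with it.
- pawl_hinge (a joint): Pawl angle in rad. 0 = in: it leans 40 deg to the right, nose under a tooth at lift (-20, 12, 128) mm. 0.70 = upright; past that it falls over to the left by its own weight and stays at 1.65 (thrown back). It swings freely (under 0.1 Nm); short of upright it falls in again. The gap under it, right of the lever and below the toothed bar (z under 95), is where a rod goes in.
- release_bar: Release bar standing in a cell of the caddy: steel rod 11 mm thick, 137 mm long, below a turned wooden handle 26 mm thick and 73 mm long; 210 mm in all. Origin at the centre of the steel tip, z along the bar to the handle's end. Weighs 120 g; grip it round the handle. The thinner plain sticks beside it are dowels.
- bar_tip (a point): Centre of the bar's steel tip (equals release_bar's origin).
- caddy: Wooden caddy fixed on the black wing of the saw, open on top, 2 x 3 square cells (2 along its x, 3 along its y) 30 mm wide inside, 34 mm apart, walls 4 mm, floor 4 mm, 100 mm high. Origin under its centre. Dowels up to 145 mm high and a marker stand in other cells. Between caddy and lift lies a long carton with a try square on it, 145 mm high.
- oval_box: Closed oval wooden box 116 x 170 x 66 mm, 0.24 kg, loose on the platform. Origin at the centre of its underside.
- glue: Glue bottle, 55 mm across, 160 mm high, loose bystander on the black wing. Origin under its centre.
- tape: Roll of masking tape lying flat, 98 mm across, 25 mm high, loose bystander. Origin under its centre.
- plane: Small bench plane, 51 x 185 x 69 mm, loose bystander at the saw's front edge. Origin under its centre.

How it is judged (in metres and radians):
On the way, in this order (a step that is already met when the one before it is completed fails the run):
1. the pawl has been flicked over and lies thrown back (value of joint pawl_hinge above 1.4 rad), for 0.2 s.
2. the platform is down on its stop (value of joint lift_slide above 0.072 m), for 0.2 s.
At the end, for the whole second after the job is handed in: The platform is down on its stop (within 3 mm), the pawl still lies thrown back, the oval box stands level on the platform, and the release bar stands at rest, handle up, in the caddy cell it came from (tip within 21 mm of where it stood) (value of joint lift_slide above 0.072 m and value of joint pawl_hinge above 1.4 rad and distance of bar_tip from where it was at the start of the episode below 0.021 m and angle between release_bar's own z axis and vertical below 0.35 rad and linear speed of each of release_bar, oval_box below 0.02 m/s and z of oval_box in the frame of platform between 0.225 and 0.24 m and angle between oval_box's own z axis and vertical below 0.1 rad); the robot touches nothing.
It fails at once if the gripper or arm touches the pawl: only the bar may move it (contact force between any of the fingers, the arm and pawl above 1 N).
It fails at once if the glue bottle, the tape or the plane is shifted by more than 40 mm, or the bottle is knocked over (distance of any of glue, tape, plane from where it was at the start of the episode above 0.04 m or angle between glue's own z axis and vertical above 0.5 rad).
It also fails if it takes over 72 s, if anything falls off the work surface, if the arm or the gripper's body presses on something with over 40 N, if the wrist force passes 120 N, or if a joint passes its speed limit or range.

## Working session

There is one attempt and no reset: what is moved stays moved. The work goes in short steps, Python scripts to look and compute and a shell command to move; the robot and the scene stay as the last step left them, time stands still between calls to the robot, and variables do not carry over. Pictures are saved under pics/ and viewed, and the job is handed in when it is done.

```bash
ls -la; mkdir -p pics; cat > h.py <<'E'
import numpy as np, cv2
from rig import read_state, capture, bot
def snap(n,f):
    c=capture(n); im=cv2.cvtColor(c['pixels'],cv2.COLOR_RGB2BGR)
    cv2.imwrite('pics/'+f+'.png',im); np.savez('pics/'+f+'.npz',K=c['camera_matrix'],d=c['dist'],R=c['R'],t=c['t'],im=im)
    return c
def ld(f):
    return np.load('pics/'+f+'.npz')
def ray(f,uv):
    c=ld(f); p=cv2.undistortPoints(np.array([[uv]],float),np.array(c['K'],float),np.array(c['d'],float))[0,0]
    R=c['R'];t=c['t']; return -R.T@t, R.T@np.array([p[0],p[1],1.])
def atz(f,uv,z):
    o,d=ray(f,uv); return o+d*(z-o[2])/d[2]
def proj(f,X):
    c=ld(f); X=np.atleast_2d(np.array(X,float)); r=cv2.Rodrigues(c['R'])[0]
    return cv2.projectPoints(X,r,np.array(c['t'],float),np.array(c['K'],float),np.array(c['d'],float))[0][:,0]
def crop(f,x0,y0,x1,y1,s,o):
    im=cv2.imread('pics/'+f+'.png')[y0:y1,x0:x1]; cv2.imwrite('pics/'+o+'.png',cv2.resize(im,None,fx=s,fy=s,interpolation=cv2.INTER_CUBIC))
E
python3 - <<'E'
from h import *
for n in ['scene','top','wrist']:
    c=snap(n,n+'0'); print(n,(-c['R'].T@c['t']).round(3),c['R'][2].round(2),c['camera_matrix'][0,0])
print(read_state())
E
```

```text
total 12
drwxr-xr-x  3 agent agent 4096 Dec  7 01:10 .
drwxr-xr-x 23 root  root  4096 Dec  7 01:10 ..
drwxr-xr-x  2 agent agent 4096 Dec  7 01:10 pics
scene [-0.236 -0.563  0.781] [ 0.69  0.5  -0.53] 428.5255998706422
top [-0.101  0.014  1.514] [ 0.42  0.   -0.91] 487.94276303362267
wrist [0.084 0.622 0.383] [ 0.24 -0.06 -0.97] 293.3795096492546
{'time_s': 0.15, 'joint_positions': array([ 6.59756770e+01,  3.02656681e+01,  8.21391712e+01, -7.91197873e-04,
        6.76883932e+01, -1.02276663e+01]), 'qvel': array([-0.02328594, -0.15121764, -0.1401582 ,  0.06038916,  0.06428014,
       -0.01997515]), 'tau': array([ 5.51322846e-04, -4.40431345e+01, -1.76841885e+01,  6.33528898e-02,
        5.53043699e-02, -9.00862165e-05]), 'position': array([0.14879877, 0.60646038, 0.22180978]), 'tcp_rot': array([[ 2.38471166e-01,  9.71149360e-01, -6.50809578e-04],
       [ 9.71148254e-01, -2.38471894e-01, -1.49145284e-03],
       [-1.60362327e-03, -2.76364088e-04, -9.99998676e-01]]), 'force': array([ 0.22858029, -0.10067785, -0.23210024]), 'moment': array([0.05015742, 0.03092816, 0.0018822 ]), 'opening': 0.9987261602956823}
```

View pics/scene0.png

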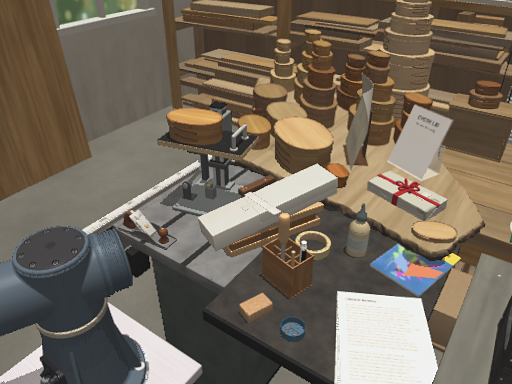

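View pics/top0.png

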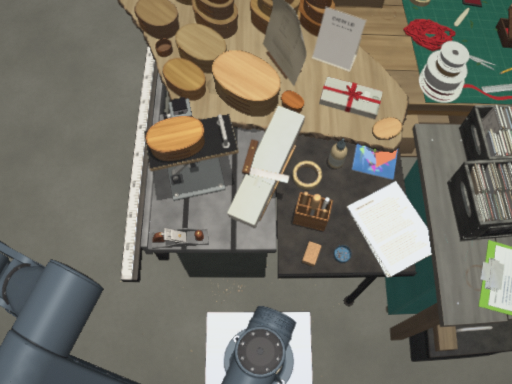

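View pics/wrist0.png

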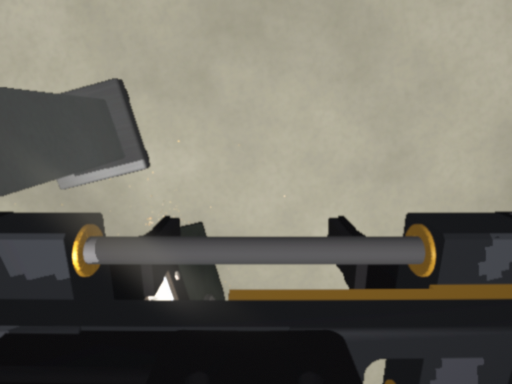

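```bash
python3 - <<'E'
from h import *
crop('top0',130,80,260,260,4,'a1'); crop('top0',270,130,360,270,4,'a2'); crop('scene0',110,90,260,260,4.5,'a3'); crop('scene0',230,190,390,350,4,'a4')
E
```

```text
(no output)
```

View pics/a1.png

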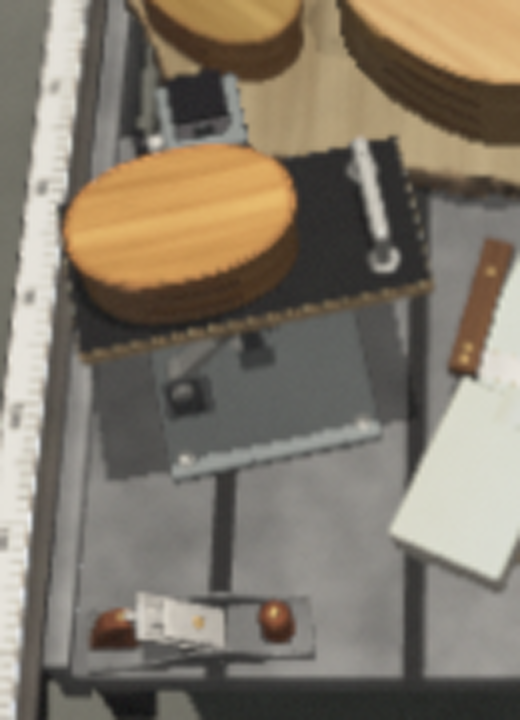

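View pics/a2.png

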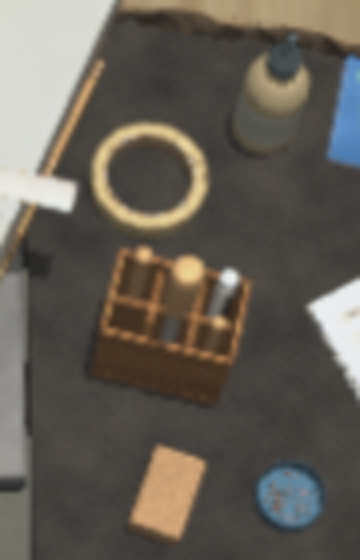

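View pics/a3.png

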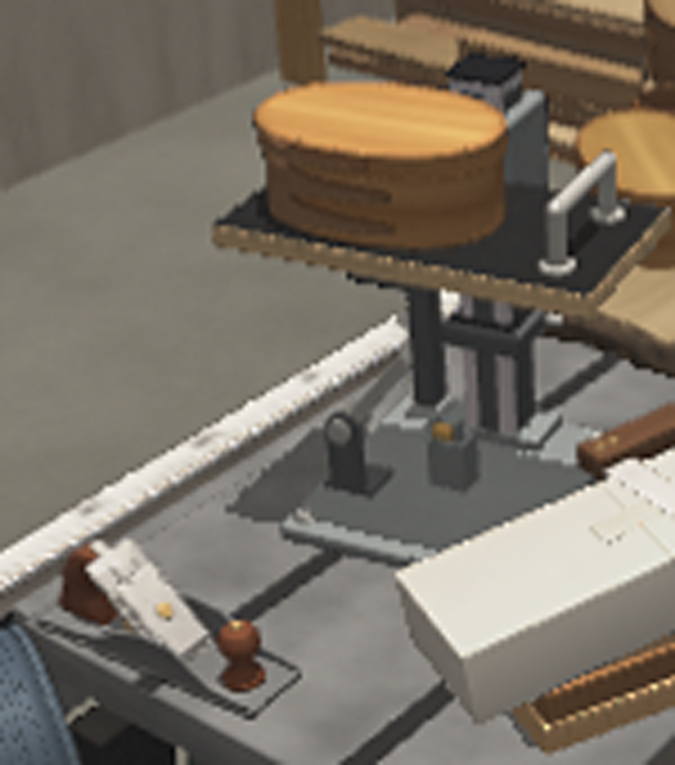

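View pics/a4.png

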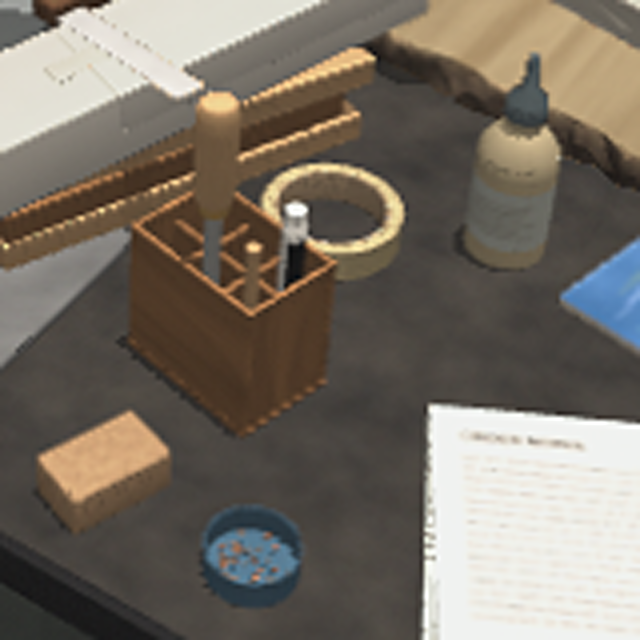

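```bash
cat > fit.py <<'E'
from h import *
from scipy.optimize import least_squares
def T(p,X):
    c,s=np.cos(p[2]),np.sin(p[2]); X=np.array(X,float); return np.c_[p[0]+c*X[:,0]-s*X[:,1],p[1]+s*X[:,0]+c*X[:,1],X[:,2]]
obs=[('top0',(-.075,.125,.231),(130+82/4,80+350/4)),('top0',(-.075,-.145,.231),(130+430/4,80+281/4)),('top0',(.060,-.145,.231),(130+397/4,80+137/4)),
('scene0',(-.075,.125,.231),(110+215/4.5,90+225/4.5)),('scene0',(-.075,-.145,.231),(110+592/4.5,90+296/4.5)),('scene0',(.060,-.145,.231),(110+671/4.5,90+208/4.5))]
def res(p):
    return np.concatenate([proj(f,T(p,[X]))[0]-np.array(uv) for f,X,uv in obs])
if __name__=='__main__':
    s=least_squares(res,[.7,.2,.1]); print(s.x,np.degrees(s.x[2])); print(s.fun.reshape(-1,2).round(1))
    p=s.x
    for f in ['top0','scene0']:
        im=cv2.imread('pics/'+f+'.png'); k=4
        im=cv2.resize(im,None,fx=k,fy=k)
        def L(a,col=(0,0,255)):
            q=proj(f,T(p,a)); q=((q+.5)*k).astype(int); cv2.polylines(im,[q.reshape(-1,1,2)],False,col,1)
        for z in (.215,.231): L([(-.075,.125,z),(-.075,-.145,z),(.06,-.145,z),(.06,.125,z),(-.075,.125,z)])
        L([(-.04,-.145+.02,.271),(.04,-.125,.271)],(255,0,0))
        L([(-.1,.09,.012),(-.1,-.09,.012),(.1,-.09,.012),(.1,.09,.012),(-.1,.09,.012)],(0,255,0))
        L([(-.02,.064,.066),(-.02,.012,.128)],(0,255,255))
        L([(-.043,.05,.012),(-.043,.05,.078),(-.043,.078,.078),(-.043,.078,.012)],(255,0,255))
        L([(-.03,.0,.095),(-.03,.0,.215)],(255,255,0))
        x0,y0,x1,y1=(130,80,260,220) if f=='top0' else (130,80,290,230)
        cv2.imwrite('pics/ov_%s.png'%f,im[y0*k:y1*k,x0*k:x1*k])
E
python3 fit.py
```

```text
[0.62707408 0.21289106 0.21567998] 12.35755285325832
[[-1.   0.6]
 [ 1.4  0.1]
 [ 0.7 -1.4]
 [-0.8 -0.7]
 [-0.7 -0. ]
 [ 0.4 -0.4]]
```

View pics/ov_top0.png

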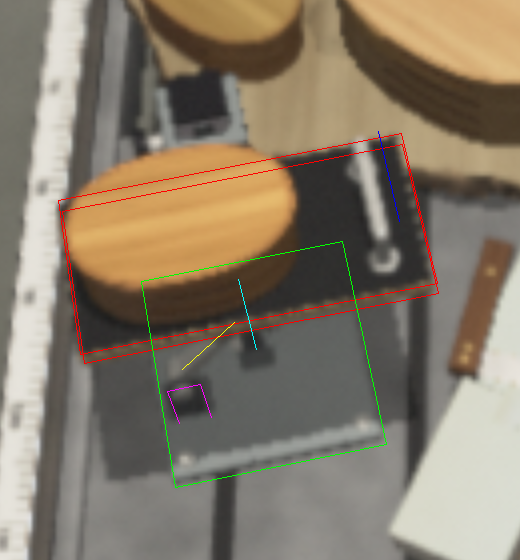

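View pics/ov_scene0.png

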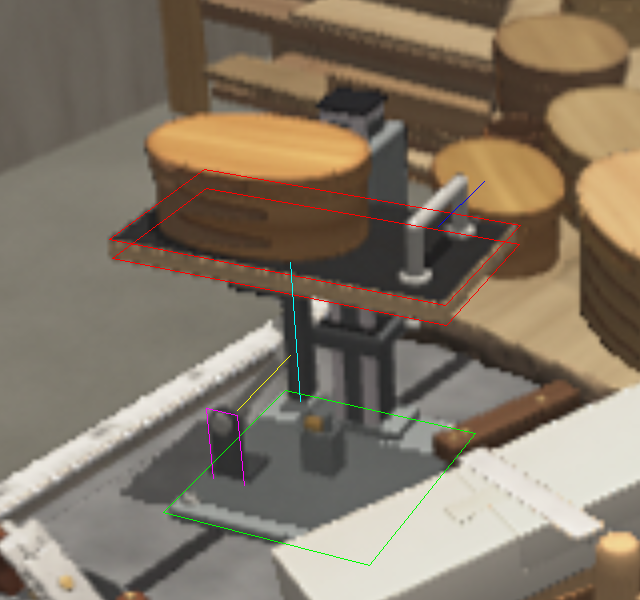

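```bash
cat >> h.py <<'E'
def tri(a,b):
    # (file,uv) pairs
    A=[];B=[]
    for f,uv in (a,b):
        o,d=ray(f,uv); d=d/np.linalg.norm(d); P=np.eye(3)-np.outer(d,d); A.append(P);B.append(P@o)
    X=np.linalg.lstsq(np.vstack(A),np.hstack(B),rcond=None)[0]
    return X.round(4),[(proj(f,X)[0]-uv).round(1) for f,uv in (a,b)]
E
python3 - <<'E'
from h import *
print([x for x in dir(bot) if x[0]!='_'])
t=lambda x,y:('top0',np.array((x/4+270,y/4+130)))
s=lambda x,y:('scene0',np.array((x/4+230,y/4+190)))
print('handle top',tri(t(188,268),s(218,103)))
print('handle top z214',atz('top0',t(188,266)[1],.212),atz('scene0',s(218,103)[1],.212))
print('ferrule',tri(t(180,315),s(212,212)))
c=[(t(122,248),s(133,228)),(t(253,282),s(335,262)),(t(233,360),s(247,315)) ,(t(103,325),s(133,228))]
for a,b in c[:3]: print(a,b,tri(a,b),atz(*a,.1),atz(*b,.1))
print('front left?',atz(*t(103,325),.1),atz(*s(253,315),.1),atz(*s(133,228),.1),atz(*s(335,262),.1),atz(*s(210,188),.1))
E
```

```text
['PlanningError', 'hand_in']
handle top (array([ 0.4417, -0.172 ,  0.2109]), [array([-0.,  0.]), array([ 0.1, -0. ])])
handle top z214 [ 0.44294291 -0.17201288  0.212     ] [ 0.4402032  -0.17260896  0.212     ]
ferrule (array([ 0.4343, -0.1747,  0.1378]), [array([ 0.1, -0.2]), array([-0.2,  0.1])])
('top0', array([300.5, 192. ])) ('scene0', array([263.25, 247.  ])) (array([ 0.484 , -0.12  ,  0.0844]), [array([-5.4,  8.2]), array([10.7, -5.9])]) [ 0.50540421 -0.13654715  0.1       ] [ 0.43402329 -0.1207799   0.1       ]
('top0', array([333.25, 200.5 ])) ('scene0', array([313.75, 255.5 ])) (array([ 0.4743, -0.2379,  0.1029]), [array([-0.1,  0.1]), array([ 0.2, -0.1])]) [ 0.47586365 -0.23874145  0.1       ] [ 0.47682425 -0.23629086  0.1       ]
('top0', array([328.25, 220.  ])) ('scene0', array([291.75, 268.75])) (array([ 0.4094, -0.2176,  0.1004]), [array([-0.3,  0.4]), array([ 0.7, -0.3])]) [ 0.41090711 -0.21871855  0.1       ] [ 0.40802706 -0.21666311  0.1       ]
front left? [ 0.44046988 -0.11902893  0.1       ] [ 0.40998448 -0.2194732   0.1       ] [ 0.43402329 -0.1207799   0.1       ] [ 0.47682425 -0.23629086  0.1       ] [ 0.49354603 -0.13889526  0.1       ]
```

```bash
python3 -m crank '[[[0,0,-3.5],[0,0,-0.115]],[[0,0,-3.5],[0,0,-0.115]],[[0,0,-3.5],[0,0,-0.115]],[[0,0,-3.5],[0,0,-0.115]],[[0,0,0],[0,0,0]]]' -1 && python3 -m crank '[[[-4.0,1.9,0],[0,0,0]],[[-4.0,1.9,0],[0,0,0]],[[-4.0,1.9,0],[0,0,0]],[[-4.0,1.9,0],[0,0,0]],[[-4.0,1.9,0],[0,0,0]],[[-4.0,1.9,0],[0,0,0]],[[-4.0,1.9,0],[0,0,0]],[[-4.0,1.9,0],[0,0,0]],[[-4.0,1.9,0],[0,0,0]],[[-4.0,1.9,0],[0,0,0]],[[0,0,0],[0,0,0]]]'
```

```text
time_s: 0.65
position: [0.15, 0.6094, 0.3686]
tcp_rot: [[-0.219, 0.976, 0.005], [0.976, 0.219, 0.011], [0.009, 0.007, -1.0]]
force: [1.0, 0.2, 0.1]
opening: 1.0
time_s: 1.75
position: [0.4244, 0.2539, 0.3615]
tcp_rot: [[-0.21, 0.978, 0.0], [0.978, 0.21, -0.002], [-0.002, -0.0, -1.0]]
force: [-0.7, 1.0, -0.6]
opening: 0.999
```

```bash
python3 -c "
from h import *
snap('wrist','w1')"; python3 -m crank '[[[-4.2,-0.76,0],[0,0,0]],[[-4.2,-0.76,0],[0,0,0]],[[-4.2,-0.76,0],[0,0,0]],[[-4.2,-0.76,0],[0,0,0]],[[-4.2,-0.76,0],[0,0,0]],[[-4.2,-0.76,0],[0,0,0]],[[-4.2,-0.76,0],[0,0,0]],[[-4.2,-0.76,0],[0,0,0]],[[-4.2,-0.76,0],[0,0,0]],[[-4.2,-0.76,0],[0,0,0]],[[0,0,0],[0,0,0]]]'; python3 -c "
from h import *
snap('wrist','w2');snap('scene','s2')"
```

```text
time_s: 2.9
position: [0.4392, -0.1721, 0.3619]
tcp_rot: [[-0.213, 0.977, -0.0], [0.977, 0.213, -0.001], [-0.001, -0.0, -1.0]]
force: [-0.2, 0.2, -0.8]
opening: 1.0
```

View pics/w1.png

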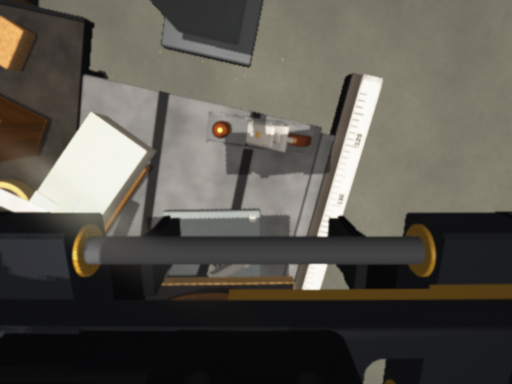

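View pics/w2.png

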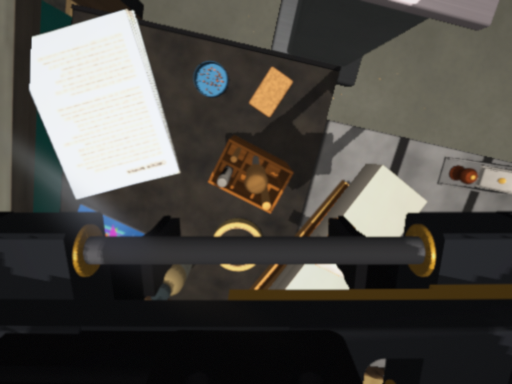

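View pics/s2.png

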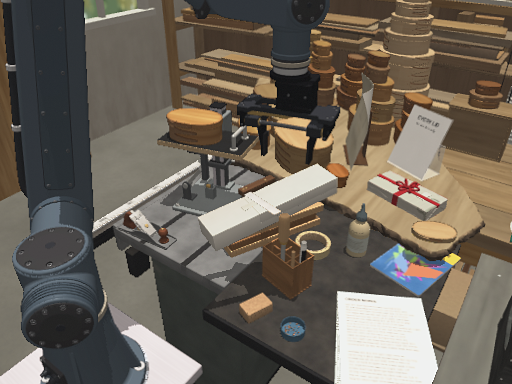

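```bash
python3 - <<'E'
from h import *
crop('w2',195,125,305,225,6,'b1')
E
```

```text
(no output)
```

View pics/b1.png

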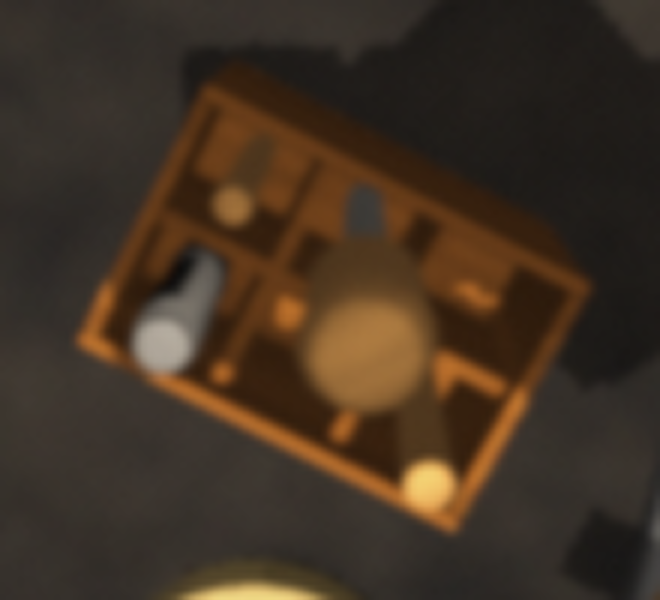

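```bash
python3 - <<'E'
from h import *
w=lambda x,y:(x/6+195-.5+.08,y/6+125-.5+.08)
print('top',atz('w2',w(370,355),.213)); print('bottom tip region',atz('w2',w(365,190),.02),atz('w2',w(365,190),.06))
for q in [(210,88),(590,285),(455,530),(82,340)]: print(atz('w2',w(*q),.1))
print(tri(('w2',np.array(w(370,355))),('scene0',np.array((218/4+230,103/4+190)))))
for z in (.08,.1,.12,.141): print(z,[proj('w2',[[.4417+k*(.213-z)*0,-.172,z]])[0].round(1) for k in (0,)], )
E
```

```text
top [ 0.44171749 -0.16928235  0.213     ]
bottom tip region [ 0.43678193 -0.17049301  0.02      ] [ 0.43180539 -0.17175727  0.06      ]
[ 0.41101259 -0.21421556  0.1       ]
[ 0.43772137 -0.11440218  0.1       ]
[ 0.50594143 -0.13228312  0.1       ]
[ 0.47781263 -0.2330647   0.1       ]
(array([ 0.4431, -0.1699,  0.2091]), [array([-0.8,  0.3]), array([-0.4,  0. ])])
0.08 [array([253.9, 164.2])]
0.1 [array([253.9, 166.4])]
0.12 [array([253.9, 168.7])]
0.141 [array([253.9, 171.4])]
```

```bash
python3 -m crank '[[[0,0.2,4],[0,0,0]],[[0,0,4],[0,0,0]],[[0,0,4],[0,0,0]],[[0,0,4],[0,0,0]],[[0,0,3],[0,0,0]],[[0,0,1.5],[0,0,0]],[[0,0,0],[0,0,0]]]' && python3 -m crank '[[[0,0,0],[0,0,0]],[[0,0,0],[0,0,0]],[[0,0,0],[0,0,0]],[[0,0,0],[0,0,0]],[[0,0,0],[0,0,0]],[[0,0,0],[0,0,0]],[[0,0,0],[0,0,0]],[[0,0,0],[0,0,0]]]' 1;  python3 -c "
from h import *
snap('wrist','w3');snap('scene','s3')
crop('s3',180,90,340,300,3.5,'c3')"
```

```text
time_s: 3.7
position: [0.4389, -0.1648, 0.1556]
tcp_rot: [[-0.22, 0.976, -0.005], [0.976, 0.22, 0.004], [0.005, -0.004, -1.0]]
force: [0.6, -0.5, -0.1]
opening: 1.0
time_s: 4.5
position: [0.4405, -0.1683, 0.1575]
tcp_rot: [[-0.217, 0.976, -0.0], [0.976, 0.217, 0.0], [0.0, -0.0, -1.0]]
force: [-0.1, -0.2, -0.0]
opening: 0.353
```

View pics/c3.png

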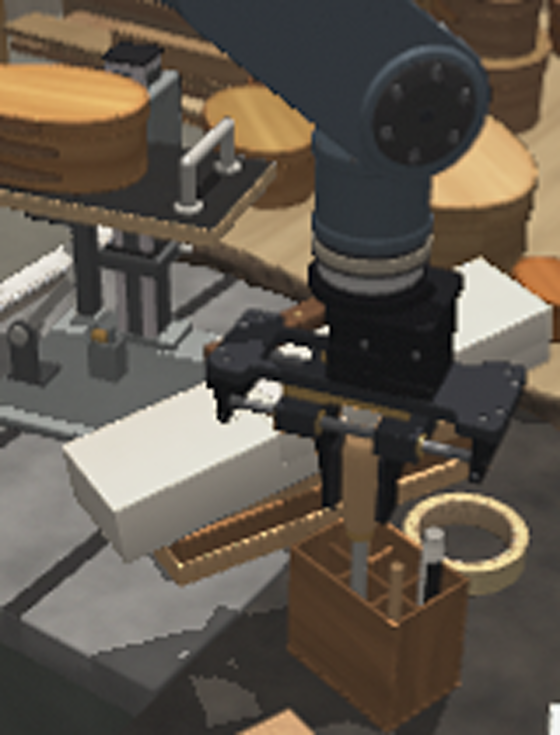

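View pics/w3.png

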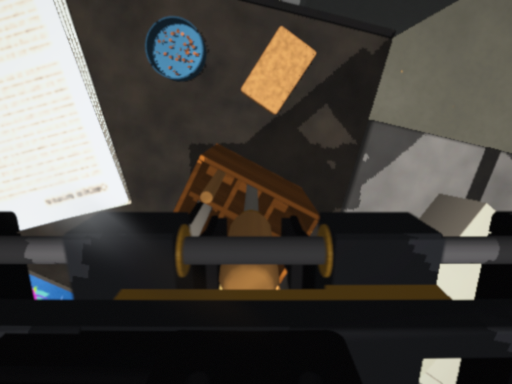

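```bash
python3 -m crank '[[[0,0,0],[0,0,0]],[[0,0,0],[0,0,0]],[[0,0,0],[0,0,0]],[[0,0,0],[0,0,0]],[[0,0,0],[0,0,0]]]'; python3 -m crank '[[[0,0,-2],[0,0,0]],[[0,0,-3],[0,0,0]],[[0,0,-3],[0,0,0]],[[0,0,-3],[0,0,0]],[[0,0,-3],[0,0,0]],[[0,0,-3],[0,0,0]],[[0,0,-3],[0,0,0]],[[0,0,0],[0,0,0]],[[0,0,0],[0,0,0]]]';python3 -c "
from h import *
snap('wrist','w4');snap('scene','s4')
crop('s4',180,30,340,270,2.5,'c4')"
```

```text
time_s: 5.1
position: [0.4405, -0.1682, 0.1575]
tcp_rot: [[-0.217, 0.976, -0.0], [0.976, 0.217, 0.0], [0.0, -0.0, -1.0]]
force: [-0.3, 0.6, 0.4]
opening: 0.295
time_s: 6.0
position: [0.4403, -0.168, 0.3573]
tcp_rot: [[-0.217, 0.976, 0.0], [0.976, 0.217, -0.0], [-0.0, 0.0, -1.0]]
force: [0.3, 0.3, -1.7]
opening: 0.292
```

View pics/c4.png

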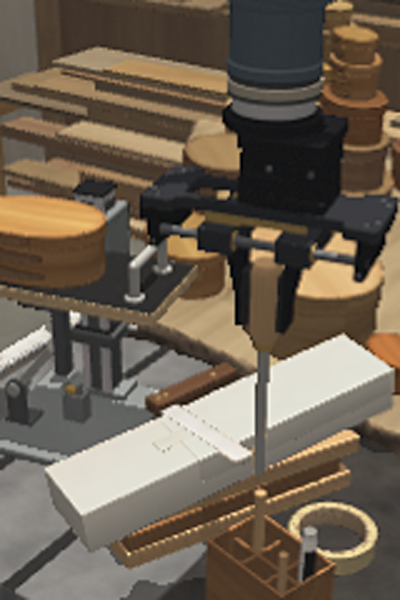

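View pics/w4.png

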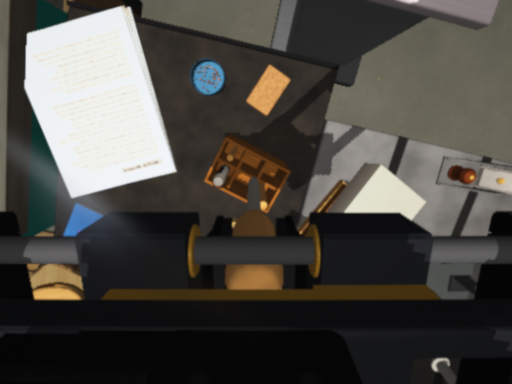

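```bash
python3 - <<'E'
from h import *
print(proj('s4',[[.4403,-.168,.204],[.4403,-.168,.341]]),proj('w4',[[.4403,-.168,.204],[.4403,-.168,.341]]))
im=cv2.imread('pics/s4.png')
crop('s4',255,160,315,230,8,'d4');crop('w4',220,150,300,250,6,'e4')
E
```

```text
[[282.6474114  217.90480484]
 [284.89211931 164.97586962]] [[253.99552997 180.1262708 ]
 [254.1491758  224.36199356]]
```

View pics/d4.png

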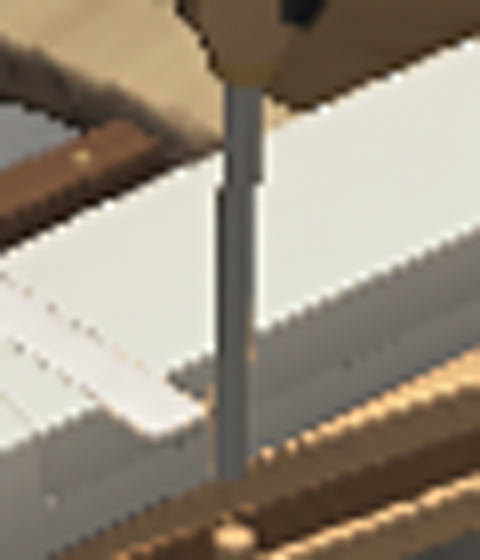

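View pics/e4.png

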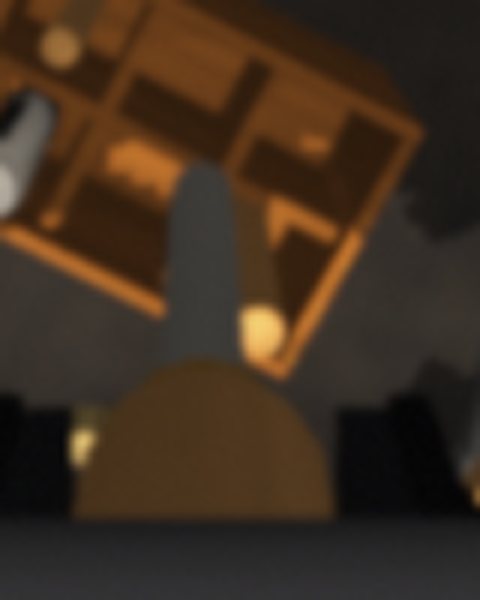

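```bash
python3 -m crank '[[[2.6,0.2,0],[0,0,0]],[[3.6,0.4,0],[0,0,0]],[[3.6,0.4,0],[0,0,0]],[[3.6,0.4,0],[0,0,0]],[[3.6,0.4,0],[0,0,0]],[[3.6,0.4,0],[0,0,0]],[[3.6,0.4,0],[0,0,0]],[[3.6,0.4,0],[0,0,0]],[[3.6,0.4,0],[0,0,0]],[[3.6,0.4,0],[0,0,0]],[[1,0,0],[0,0,0]],[[0,0,0],[0,0,0]]]'; python3 -m crank '[[[0,0,0],[-0.13,0,0]],[[0,0,0],[-0.13,0,0]],[[0,0,0],[-0.13,0,0]],[[0,0,0],[-0.13,0,0]],[[0,0,0],[-0.13,0,0]],[[0,0,0],[-0.135,0,0]],[[0,0,0],[0,0,0]],[[0,0,0],[0,0,0]]]'
cat > st.py <<'E'
from h import *
P=(.627,.2125,np.radians(12.36)); L=.155
c,s=np.cos(P[2]),np.sin(P[2]); RL=np.array([[c,-s,0],[s,c,0],[0,0,1]])
S=read_state(); R=S['tcp_rot']; tcp=RL.T@(S['position']-[P[0],P[1],0]); d=RL.T@R[:,2]
tip=tcp+L*d
if __name__=='__main__':
    import sys
    print('t',S['time_s'],'tcp lift',tcp.round(4),'tip lift',tip.round(4),'force',(RL.T@S['force']).round(1),'open',S['opening'].round(3)); print('tool in lift\n',(RL.T@R).round(3)); print('q',S['joint_positions'].round(1))
    if len(sys.argv)>1:
        g=np.array(eval(sys.argv[1])); print('shift cm in tool axes to put tip at',g,(100*(R.T@RL@(g-tip))).round(2))
E
python3 st.py '[-.114,.026,.178]'; python3 -c "
from h import *
snap('scene','s5')"
```

```text
time_s: 7.3
position: [0.3982, 0.1922, 0.3561]
tcp_rot: [[-0.22, 0.975, -0.003], [0.975, 0.22, -0.001], [-0.0, -0.003, -1.0]]
force: [-0.1, 0.1, -0.8]
opening: 0.294
time_s: 8.1
position: [0.3993, 0.1905, 0.357]
tcp_rot: [[-0.216, 0.693, 0.688], [0.976, 0.154, 0.152], [-0.001, 0.704, -0.71]]
force: [1.0, -0.1, -1.1]
opening: 0.288Traceback (most recent call last):
  File "st.py", line 8, in <module>
    print('t',S['time_s'],'tcp lift',tcp.round(4),'tip lift',tip.round(4),'force',(RL.T@S['force']).round(1),'open',S['opening'].round(3)); print('tool in lift\n',(RL.T@R).round(3)); print('q',S['joint_positions'].round(1))
                                                                                                                    ^^^^^^^^^^^^^^^^^^
AttributeError: 'float' object has no attribute 'round'
```

View pics/s5.png

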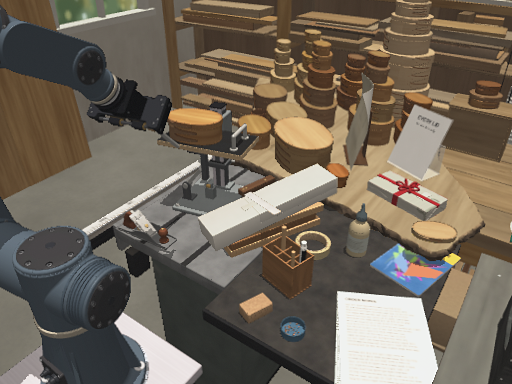

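```bash
sed -i "s/S\['opening'\].round(3)/S['opening']/" st.py; python3 st.py '[-.114,.026,.178]'; python3 -c "
from h import *
crop('s5',80,60,260,240,4,'d5')"
```

```text
t 8.15 tcp lift [-0.2252  0.0273  0.3587] tip lift [-0.1156  0.0275  0.2491] force [-0.8 -0.  -2. ] open 0.2921176872530579
tool in lift
 [[-0.002  0.707  0.707]
 [ 1.     0.002  0.001]
 [-0.001  0.707 -0.707]]
q [  9.5  -8.2 125.6   6.8  17.8 -98.6]
shift cm in tool axes to put tip at [-0.114  0.026  0.178] [-0.14 -4.92  5.14]
```

View pics/d5.png

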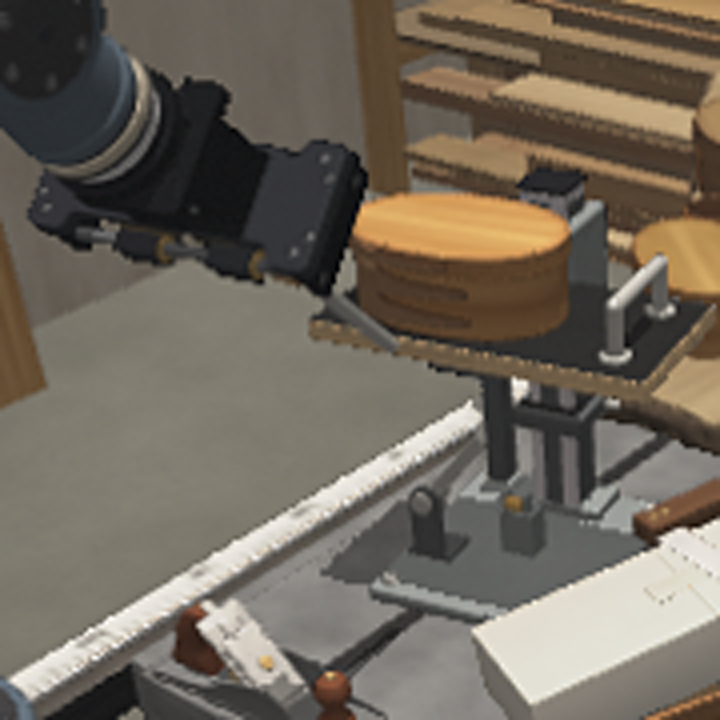

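```bash
python3 -m crank '[[[0,-1.3,1.3],[0,0,0]],[[0,-1.3,1.3],[0,0,0]],[[0,-1.3,1.3],[0,0,0]],[[-0.1,-1.1,1.2],[0,0,0]],[[0,0,0],[0,0,0]],[[0,0,0],[0,0,0]]]'; python3 -c "
from h import *
snap('scene','s6');crop('s6',80,60,260,240,4,'d6')"; python3 st.py '[-.008,.026,.070]'
```

```text
time_s: 8.75
position: [0.4023, 0.1948, 0.3009]
tcp_rot: [[-0.223, 0.688, 0.691], [0.975, 0.154, 0.162], [0.005, 0.71, -0.705]]
force: [0.6, -0.3, -0.6]
opening: 0.293
t 8.8 tcp lift [-0.2236  0.0308  0.301 ] tip lift [-0.1136  0.0323  0.1918] force [ 0.1 -0.2 -1.3] open 0.29230192429858887
tool in lift
 [[-0.009  0.704  0.71 ]
 [ 1.     0.003  0.01 ]
 [ 0.005  0.71  -0.704]]
q [   9.7   -0.3  132.1   38.4    3.9 -130.3]
shift cm in tool axes to put tip at [-0.008  0.026  0.07 ] [-0.78 -1.21 16.07]
```

View pics/d6.png

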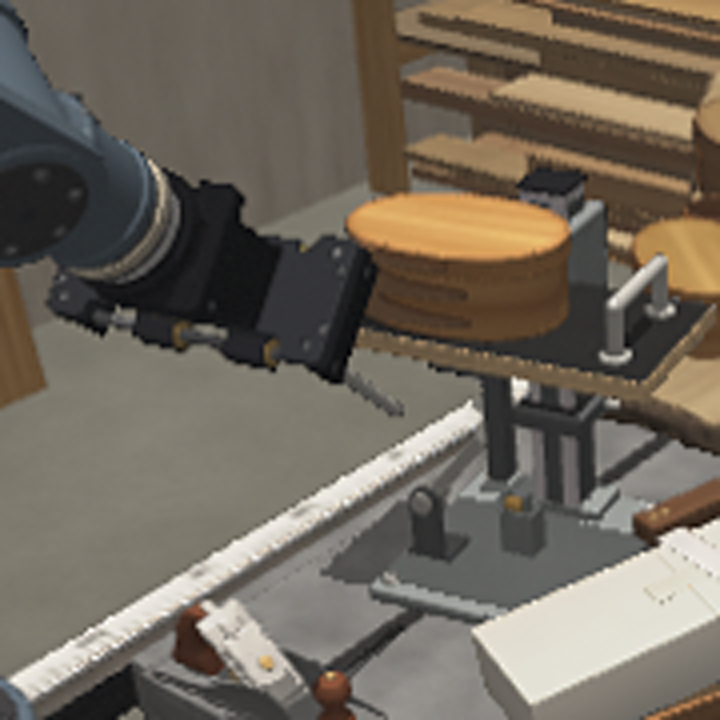

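```bash
cat > fk.py <<'E'
import numpy as np
from scipy.optimize import least_squares
# q deg, pos, R in world
D=[]
def add(q,p,z): D.append((np.radians(np.array(q,float)),np.array(p,float),np.array(z,float)))
add([65.976,30.224,82.088,0,67.689,-10.227],[.149,.607,.223],[0,0,-1])
from scipy.spatial.transform import Rotation as Ro
c,s=np.cos(np.radians(12.36)),np.sin(np.radians(12.36)); RL=np.array([[c,-s,0],[s,c,0],[0,0,1]])
add([9.5,-8.2,125.6,6.8,17.8,-98.6],RL@[-.2252,.0273,.3587]+[.627,.2125,0],RL@[.707,.001,-.707])
add([9.7,-.3,132.1,38.4,3.9,-130.3],RL@[-.2236,.0308,.301]+[.627,.2125,0],RL@[.71,.01,-.704])
def fk(x,q):
    a1,d1,L1,a3,L2,d6=x
    def A(th,ax): return Ro.from_euler(ax,th).as_matrix()
    R=A(q[0],'z'); p=np.array([0,0,d1])+R@[a1,0,0]
    R=R@A(q[1],'y'); p=p+R@[0,0,L1]
    R=R@A(q[2],'y'); p=p+R@[a3,0,L2]
    R=R@A(q[3],'z')@A(q[4],'y'); p=p+R@[0,0,d6]
    return p,R[:,2]
def res(x): return np.concatenate([np.r_[fk(x,q)[0]-p,.1*(fk(x,q)[1]-z)] for q,p,z in D]+[(x-x0)*.01])
x0=np.array([0,.3,.4,0,.4,.25])
sol=least_squares(res,x0); X=sol.x
def ik(p,z,q0):
    f=lambda q: np.r_[fk(X,np.r_[q,0])[0]-p,.2*(fk(X,np.r_[q,0])[1]-z)]
    return least_squares(f,q0[:5],bounds=(np.radians([-176,-43,12.5,-82,0]),np.radians([176,126,139.9,262,151])))
if __name__=='__main__':
    print(X.round(4)); print(res(X)[:18].reshape(-1,6).round(4))
    for tilt in (45,40,35,30):
        t=np.radians(tilt); d=np.array([np.sin(t),0,-np.cos(t)])
        for tip in ([-.114,.026,.178],[-.06,.026,.12],[-.015,.026,.066],[-.015,.07,.078]):
            tcp=RL@(np.array(tip)-.155*d)+[.627,.2125,0]
            best=min((ik(tcp,RL@d,np.radians([10,0,120,0,j5])) for j5 in (10,40)),key=lambda r:r.cost)
            print(tilt,tip,np.degrees(best.x).round(1),'%.1e'%best.cost)
E
python3 fk.py
```

```text
[-0.2332  0.3624  0.7246  0.1243  0.57    0.4542]
[[ 1.000e-01 -4.830e-02 -2.010e-02 -0.000e+00 -0.000e+00  0.000e+00]
 [ 2.300e-02 -1.033e-01  2.680e-02 -0.000e+00 -0.000e+00 -1.000e-04]
 [ 1.550e-02 -1.039e-01 -6.700e-03 -0.000e+00 -1.000e-04 -1.000e-04]]
45 [-0.114, 0.026, 0.178] [ 53.6   3.8 128.7 -70.8  29.6] 1.1e-22
45 [-0.06, 0.026, 0.12] [ 43.3  12.2 126.1 -82.   21.5] 2.4e-05
45 [-0.015, 0.026, 0.066] [ 37.5  19.  121.7 -82.   17.5] 1.7e-04
45 [-0.015, 0.07, 0.078] [ 46.6  19.6 120.8 -82.   23.7] 6.6e-05
40 [-0.114, 0.026, 0.178] [ 45.5   2.7 124.2 -50.5  27.1] 1.1e-27
40 [-0.06, 0.026, 0.12] [ 38.1  11.2 123.  -62.5  18.3] 1.8e-28
40 [-0.015, 0.026, 0.066] [ 33.9  18.7 121.3 -81.5  13.8] 9.0e-23
40 [-0.015, 0.07, 0.078] [ 42.1  18.5 119.1 -71.9  19.6] 1.3e-19
35 [-0.114, 0.026, 0.178] [ 39.4   2.8 119.4 -31.8  29.7] 2.3e-24
35 [-0.06, 0.026, 0.12] [ 34.2  10.8 118.2 -35.2  21.7] 4.5e-24
35 [-0.015, 0.026, 0.066] [ 31.1  17.8 116.5 -41.7  16.1] 1.2e-20
35 [-0.015, 0.07, 0.078] [ 38.4  17.8 114.5 -44.1  21.2] 7.4e-25
30 [-0.114, 0.026, 0.178] [ 34.9   3.9 114.4 -19.4  35.2] 5.1e-22
30 [-0.06, 0.026, 0.12] [ 31.1  11.4 113.1 -19.8  28.3] 1.3e-26
30 [-0.015, 0.026, 0.066] [ 28.7  18.  111.4 -21.1  23. ] 4.2e-24
30 [-0.015, 0.07, 0.078] [ 35.3  18.  109.5 -25.6  26.8] 9.8e-21
```

```bash
sed -i "s/a1,d1,L1,a3,L2,d6=x/a1,d1,L1,a3,L2,d6,b=x/; s/R@\[a1,0,0\]/R@[a1,b,0]/; s/x0=np.array(\[0,.3,.4,0,.4,.25\])/x0=np.array([0,.3,.4,0,.4,.25,.1])/; s/(x-x0)\*.01/(x-x0)*.003/" fk.py; python3 fk.py
```

```text
[1.000e-04 2.763e-01 5.872e-01 1.151e-01 3.925e-01 3.052e-01 1.111e-01]
[[-0.0001  0.     -0.     -0.     -0.      0.    ]
 [-0.      0.0001  0.     -0.     -0.     -0.0001]
 [ 0.     -0.0002 -0.     -0.     -0.0001 -0.0001]]
45 [-0.114, 0.026, 0.178] [  9.2   1.8 133.5  95.6   2.2] 7.6e-24
45 [-0.06, 0.026, 0.12] [  9.9  16.1 132.7 172.6  13.8] 1.1e-19
45 [-0.015, 0.026, 0.066] [ 10.2  27.3 130.2 176.   22.5] 5.1e-29
45 [-0.015, 0.07, 0.078] [ 17.9  21.7 120.8 -82.    3.7] 4.3e-04
40 [-0.114, 0.026, 0.178] [  9.6   0.5 127.6   8.5  12. ] 1.0e-28
40 [-0.06, 0.026, 0.12] [ 10.1  13.3 126.9  96.9   1.5] 7.6e-23
40 [-0.015, 0.026, 0.066] [ 10.4  23.8 124.8 171.6   8.7] 1.1e-22
40 [-0.015, 0.07, 0.078] [ 17.5  21.8 120.2 -82.    3.3] 3.8e-05
35 [-0.114, 0.026, 0.178] [  9.9   0.7 121.9   3.6  22.5] 9.1e-24
35 [-0.06, 0.026, 0.12] [ 10.3  12.2 121.2   5.8  11.7] 2.0e-23
35 [-0.015, 0.026, 0.066] [ 10.6  21.9 119.3  15.1   3.9] 1.6e-26
35 [-0.015, 0.07, 0.078] [ 17.2  21.2 116.8 -21.3   7.6] 3.0e-21
30 [-0.114, 0.026, 0.178] [ 10.2   1.8 116.4   2.   31.9] 4.7e-27
30 [-0.06, 0.026, 0.12] [ 10.5  12.3 115.5   2.4  22.2] 2.5e-25
30 [-0.015, 0.026, 0.066] [ 10.7  21.3 113.7   3.2  15.1] 3.3e-31
30 [-0.015, 0.07, 0.078] [ 16.8  20.8 111.3  -7.1  18.1] 1.9e-26
```

```bash
python3 -m crank '[[[0,0,0],[0.03,0,0]],[[0,0,0],[0.03,0,0]],[[0,0,0],[0.05,0,0]],[[0,0,0],[0.05,0,0]],[[0,0,0],[0.05,0,0]],[[0,0,0],[0.05,0,0]],[[0,0,0],[0,0,0]],[[0,0,0],[0,0,0]]]';  python3 st.py '[-.09,.026,.183]'
```

```text
time_s: 9.6
position: [0.4004, 0.1953, 0.3004]
tcp_rot: [[-0.225, 0.837, 0.5], [0.974, 0.19, 0.121], [0.007, 0.514, -0.858]]
force: [-0.6, 0.3, -2.1]
opening: 0.291
t 9.6 tcp lift [-0.225   0.0317  0.3004] tip lift [-0.1453  0.0335  0.1675] force [-0.5  0.5 -2.1] open 0.29142556834649663
tool in lift
 [[-0.011  0.858  0.514]
 [ 1.     0.006  0.011]
 [ 0.007  0.514 -0.858]]
q [ 10.4  -0.4 121.5   3.5  28.1 -95.1]
shift cm in tool axes to put tip at [-0.09   0.026  0.183] [-0.8   5.54  1.5 ]
```

```bash
python3 -m crank '[[[-0.2,1.4,0.4],[0,0,0]],[[-0.2,1.4,0.4],[0,0,0]],[[-0.2,1.4,0.4],[0,0,0]],[[-0.2,1.3,0.3],[0,0,0]],[[0,0,2],[0,0,0]],[[0,0,2],[0,0,0]],[[0,0,2],[0,0,0]],[[0,0,0],[0,0,0]],[[0,0,0],[0,0,0]]]';  python3 -c "
from h import *
snap('scene','s7');crop('s7',100,70,250,220,4.5,'d7')"; python3 st.py '[-.018,.026,.064]'
```

```text
time_s: 10.5
position: [0.4853, 0.2072, 0.2632]
tcp_rot: [[-0.225, 0.838, 0.497], [0.974, 0.19, 0.121], [0.007, 0.511, -0.859]]
force: [-0.2, 0.2, -1.8]
opening: 0.291
t 10.55 tcp lift [-0.1396  0.0252  0.2638] tip lift [-0.0601  0.0271  0.1307] force [-0.5 -0.3 -0.8] open 0.29114276627483254
tool in lift
 [[-0.011  0.859  0.512]
 [ 1.     0.006  0.012]
 [ 0.007  0.513 -0.859]]
q [  9.8  10.9 115.8   5.2  22.6 -97.4]
shift cm in tool axes to put tip at [-0.018  0.026  0.064] [-0.21  0.2   7.89]
```

View pics/d7.png

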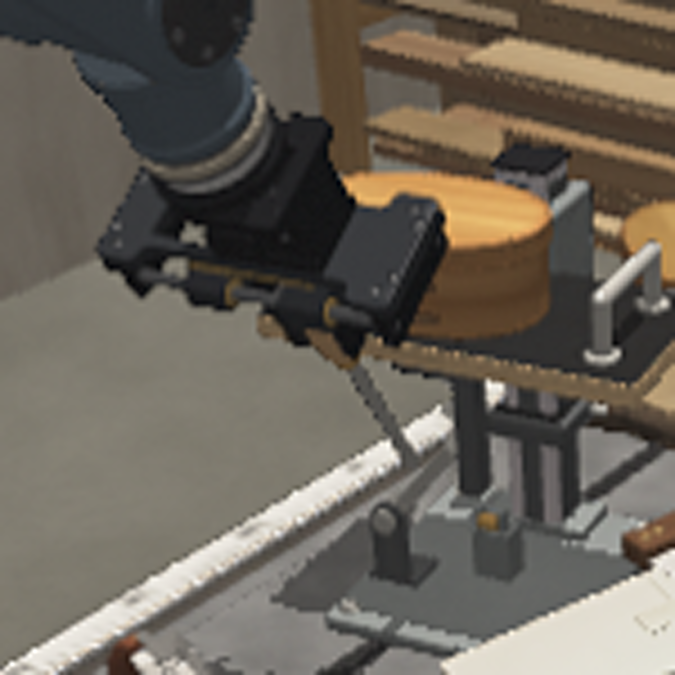

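```bash
cat > vt.py <<'E'
from st import *
import sys
f=sys.argv[1]
w=lambda x: RL@np.array(x)+[P[0],P[1],0]
im=cv2.imread('pics/'+f+'.png'); k=4.5;x0,y0=100,70
im=cv2.resize(im[y0:220,x0:250],None,fx=k,fy=k,interpolation=cv2.INTER_CUBIC)
def pt(X): q=proj(f,[w(X)])[0]; return tuple(((q-[x0,y0]+.5)*k).astype(int))
cv2.circle(im,pt(tip),3,(0,0,255),-1); cv2.line(im,pt(tip),pt(tcp),(0,0,255),1)
cv2.line(im,pt((-.02,.064,.066)),pt((-.02,.012,.128)),(0,255,255),1)
for a,b in (((-.043,.05,.012),(-.043,.05,.078)),((-.043,.05,.078),(-.043,.078,.078)),((-.03,.018,.095),(-.03,-.008,.095)),((-.03,-.008,.095),(-.03,-.008,.215)),((-.03,.008,.095),(-.03,.008,.215)),((-.01,-.015,.07),(-.01,.015,.07)),((-.01,.015,.07),(-.01,.015,.012))): cv2.line(im,pt(a),pt(b),(255,0,255),1)
cv2.imwrite('pics/v_'+f+'.png',im)
E
python3 vt.py s7
```

```text
(no output)
```

View pics/v_s7.png

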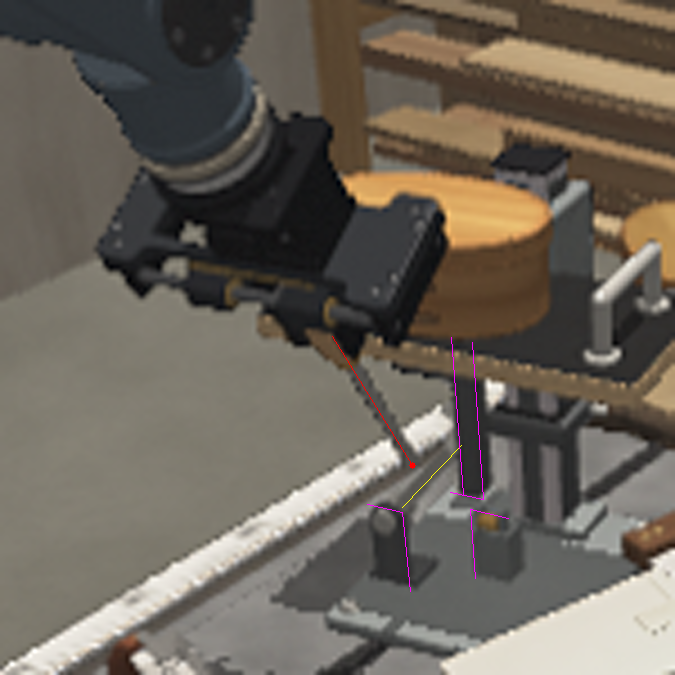

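```bash
python3 -m crank '[[[-0.1,0.1,1.6],[0,0,0]],[[-0.1,0.1,1.6],[0,0,0]],[[0,0,1.6],[0,0,0]],[[0,0,1.6],[0,0,0]],[[0,0,1.4],[0,0,0]],[[0,0,0],[0,0,0]],[[0,0,0],[0,0,0]]]';  python3 -c "
from h import *
snap('scene','s8')"; python3 st.py '[-.016,.050,.072]'; python3 vt.py s8
```

```text
time_s: 11.25
position: [0.5261, 0.2153, 0.1984]
tcp_rot: [[-0.225, 0.837, 0.499], [0.974, 0.19, 0.122], [0.007, 0.513, -0.858]]
force: [-1.0, -0.8, -1.8]
opening: 0.289
t 11.3 tcp lift [-0.098   0.0243  0.1986] tip lift [-0.0184  0.0263  0.0656] force [ 1.1  1.  -1. ] open 0.29090518705617713
tool in lift
 [[-0.012  0.858  0.513]
 [ 1.     0.006  0.012]
 [ 0.007  0.514 -0.858]]
q [   9.9   21.   115.3    8.8   12.9 -101. ]
shift cm in tool axes to put tip at [-0.016  0.05   0.072] [ 2.38  0.55 -0.4 ]
```

View pics/v_s8.png

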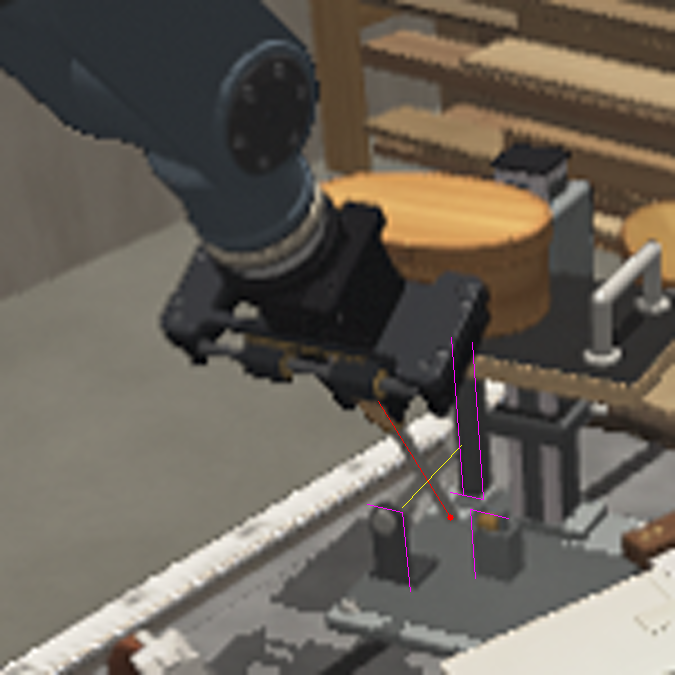

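```bash
python3 -m crank '[[[0.3,0.15,-0.1],[0,0,0]],[[0.3,0.15,-0.1],[0,0,0]],[[0.3,0.15,-0.1],[0,0,0]],[[0.3,0.15,-0.1],[0,0,0]],[[0.3,0.15,-0.1],[0,0,0]],[[0.3,0,0],[0,0,0]],[[0.3,0,0],[0,0,0]],[[0,0,0],[0,0,0]]]';  python3 -c "
from h import *
snap('scene','s9')"; python3 st.py '[-.014,.070,.076]'; python3 vt.py s9
```

```text
time_s: 12.1
position: [0.5254, 0.2371, 0.206]
tcp_rot: [[-0.226, 0.837, 0.498], [0.974, 0.19, 0.122], [0.008, 0.513, -0.858]]
force: [-0.3, -0.2, -1.5]
opening: 0.291
t 12.15 tcp lift [-0.094   0.0456  0.2059] tip lift [-0.0146  0.0476  0.0728] force [-0.2 -0.3 -1.8] open 0.29249124213416045
tool in lift
 [[-0.012  0.858  0.513]
 [ 1.     0.006  0.013]
 [ 0.008  0.513 -0.858]]
q [ 12.9  20.8 113.7   1.7  14.7 -91.5]
shift cm in tool axes to put tip at [-0.014  0.07   0.076] [ 2.25  0.22 -0.21]
```

View pics/v_s9.png

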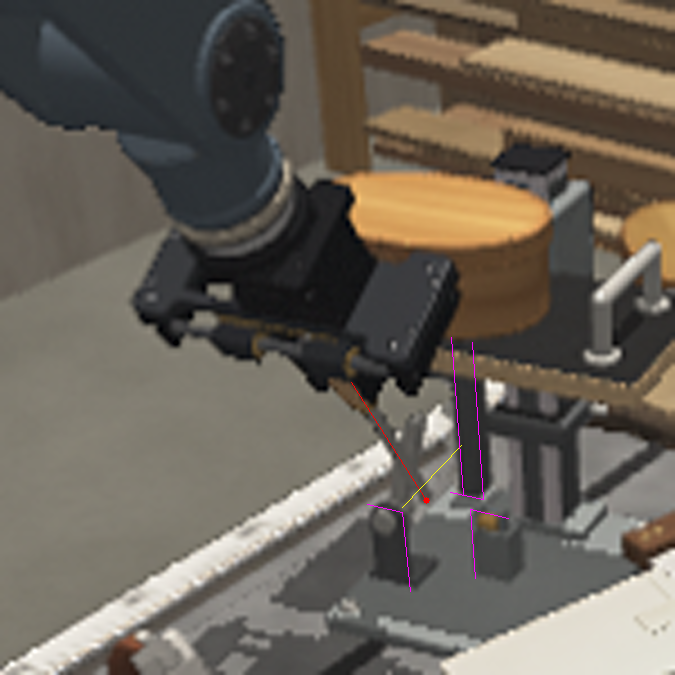

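```bash
python3 -m crank '[[[0.4,0.1,-0.1],[0,0,0]],[[0.4,0.1,-0.1],[0,0,0]],[[0.4,0,0],[0,0,0]],[[0.4,0,0],[0,0,0]],[[0.4,0,0],[0,0,0]],[[0.4,0,0],[0,0,0]],[[0,0,0],[0,0,0]],[[0,0,0],[0,0,0]],[[0,0,0],[0,0,0]]]';  python3 -c "
from h import *
snap('scene','s10')"; python3 st.py '[-.014,.070,.076]'; python3 vt.py s10
```

```text
time_s: 13.05
position: [0.5207, 0.2601, 0.209]
tcp_rot: [[-0.225, 0.837, 0.498], [0.974, 0.189, 0.122], [0.008, 0.513, -0.858]]
force: [0.1, -1.1, 1.2]
opening: 0.291
t 13.1 tcp lift [-0.0937  0.0692  0.209 ] tip lift [-0.0142  0.0711  0.0759] force [-0.6 -0.8  0.4] open 0.2891950475932979
tool in lift
 [[-0.011  0.858  0.513]
 [ 1.     0.006  0.012]
 [ 0.008  0.513 -0.858]]
q [ 16.2  20.9 112.5  -4.7  15.8 -82.5]
shift cm in tool axes to put tip at [-0.014  0.07   0.076] [-0.11  0.02  0.  ]
```

View pics/v_s10.png

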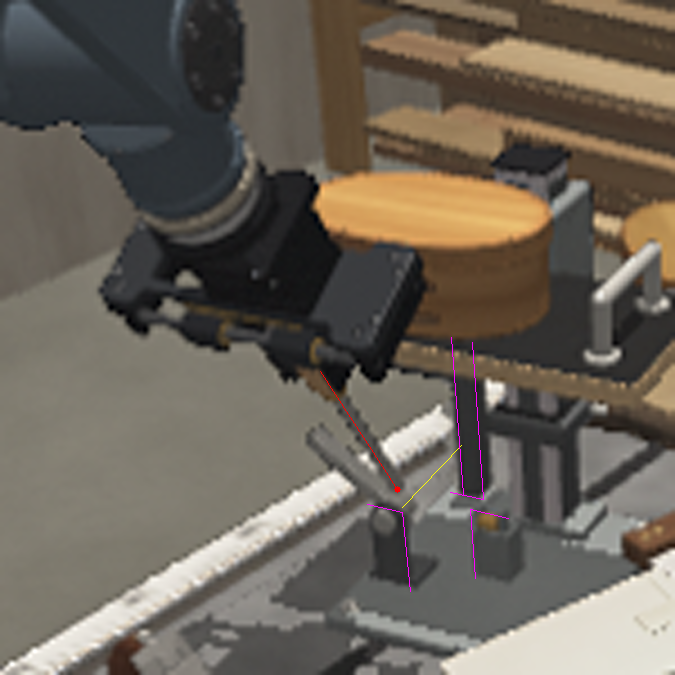

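```bash
python3 -m crank '[[[-0.5,0,0],[0,0,0]],[[-0.5,0,0],[0,0,0]],[[-0.5,0,-1],[0,0,0]],[[0,0,-2.5],[0,0,0]],[[0,0,-2.5],[0,0,0]],[[0,0,-2.5],[0,0,0]],[[0,0,-2.5],[0,0,0]],[[0,0,-2.5],[0,0,0]],[[0,0,-2.5],[0,0,0]],[[0,0,-2.5],[0,0,0]],[[0,0,0],[0,0,0]],[[0,0,0],[0,0,0]]]';  python3 -m crank '[[[0,0,0],[0.13,0,0]],[[0,0,0],[0.13,0,0]],[[0,0,0],[0.13,0,0]],[[0,0,0],[0.14,0,0]],[[0,0,0],[0,0,0]],[[0,0,0],[0,0,0]]]'; python3 st.py; python3 -c "
from h import *
snap('scene','s11'); snap('wrist','w11'); crop('s11',100,40,290,220,4,'d11')"
```

```text
time_s: 14.3
position: [0.4315, 0.2229, 0.3672]
tcp_rot: [[-0.225, 0.838, 0.498], [0.974, 0.19, 0.122], [0.008, 0.512, -0.859]]
force: [-0.7, -0.3, -0.8]
opening: 0.294
time_s: 14.9
position: [0.4318, 0.2228, 0.365]
tcp_rot: [[-0.225, 0.974, 0.004], [0.974, 0.225, 0.009], [0.008, 0.006, -1.0]]
force: [-0.1, 0.4, -0.6]
opening: 0.292
t 14.9 tcp lift [-0.1885  0.0519  0.365 ] tip lift [-0.1876  0.053   0.21  ] force [-0.   0.4 -0.6] open 0.2920329060604891
tool in lift
 [[-0.011  1.     0.006]
 [ 1.     0.011  0.008]
 [ 0.008  0.006 -1.   ]]
q [ 13.8  10.3  89.9   0.4  79.4 -89.3]
```

View pics/d11.png

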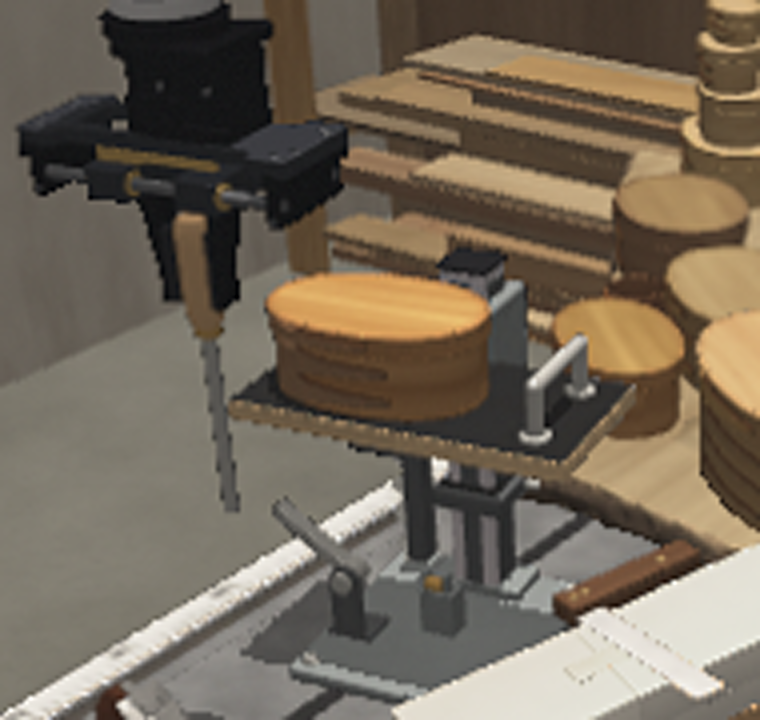

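```bash
python3 -c "
from h import *
snap('top','t11'); crop('t11',140,120,240,240,5,'e11'); crop('w11',200,130,320,260,5,'f11')
from st import *
w=lambda x: RL@np.array(x)+[P[0],P[1],0]
print(proj('s11',[w(tip),w(tcp)]),proj('w11',[w(tip),w(tcp)]),proj('t11',[w(tip),w(tcp)]))"
```

```text
[[156.69103917 167.53549897]
 [149.46874758 114.06869943]] [[254.10876661 179.67667691]
 [254.42459653 233.92432982]] [[180.27341745 200.73492285]
 [172.70191454 178.51396771]]
```

View pics/e11.png

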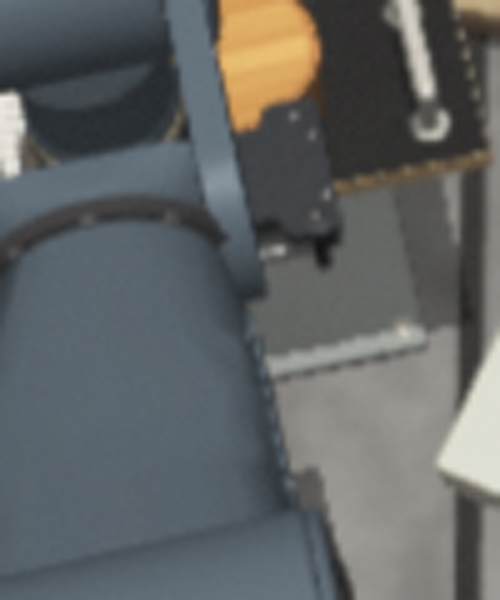

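View pics/f11.png

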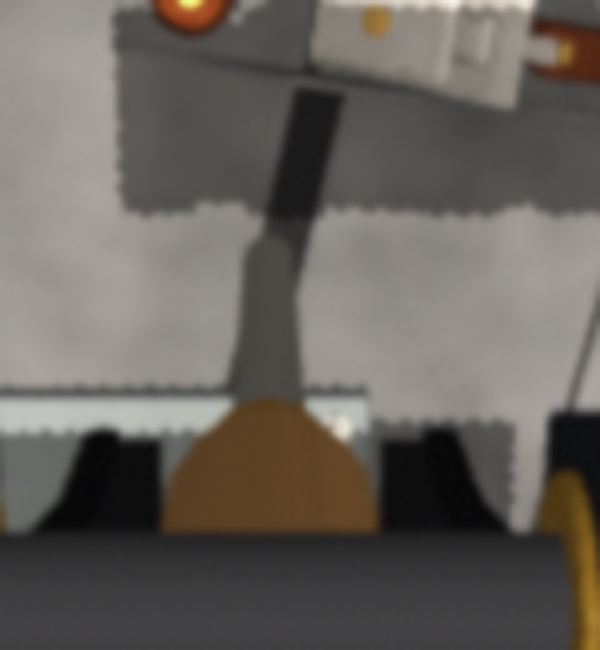

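```bash
python3 -m crank '[[[-2.4,-0.5,0],[0,0,0]],[[-3.6,-0.75,0],[0,0,0]],[[-3.6,-0.75,0],[0,0,0]],[[-3.6,-0.75,0],[0,0,0]],[[-3.6,-0.75,0],[0,0,0]],[[-3.6,-0.75,0],[0,0,0]],[[-3.6,-0.75,0],[0,0,0]],[[-3.6,-0.75,0],[0,0,0]],[[-3.6,-0.75,0],[0,0,0]],[[-3.6,-0.75,0],[0,0,0]],[[-3.6,-0.75,0],[0,0,0]],[[0,0,0],[0,0,0]]]';  python3 -m crank '[[[0,0,0],[0,0,0]],[[0,0,0],[0,0,0]]]';  python3 - <<'E'
from h import *
S=read_state();R=S['tcp_rot'];print(S['position'])
print((100*(R.T@(np.array([.4405,-.1685,.159])-S['position']))).round(2), R[:,2])
snap('wrist','w12');crop('w12',200,120,310,220,6,'f12');snap('scene','s12');crop('s12',240,140,330,300,4,'g12')
E
```

```text
time_s: 16.25
position: [0.4399, -0.1729, 0.3642]
tcp_rot: [[-0.221, 0.975, 0.008], [0.975, 0.221, 0.005], [0.003, 0.009, -1.0]]
force: [-0.2, 0.7, -0.5]
opening: 0.291
time_s: 16.45
position: [0.4395, -0.1679, 0.3641]
tcp_rot: [[-0.226, 0.974, 0.006], [0.974, 0.226, 0.009], [0.008, 0.008, -1.0]]
force: [-0.0, 0.3, -1.5]
opening: 0.294
[ 0.43947267 -0.16792344  0.36405753]
[-0.24 -0.08 20.5 ] [ 0.00620987  0.00941314 -0.99993641]
```

View pics/f12.png

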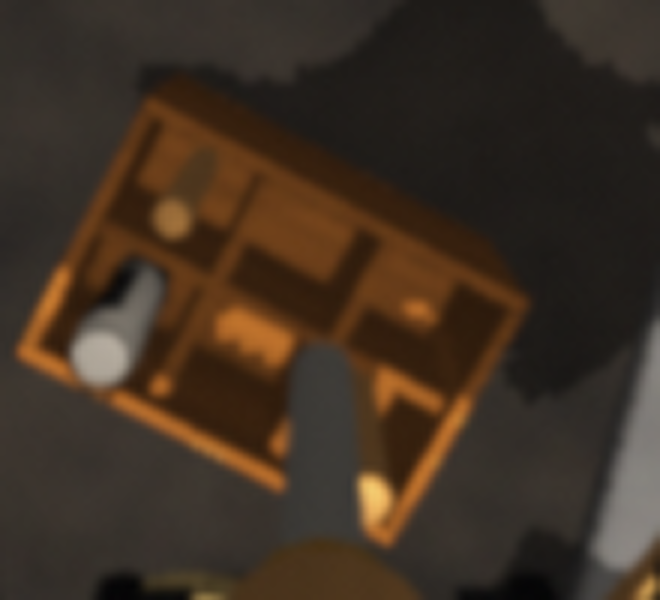

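View pics/g12.png

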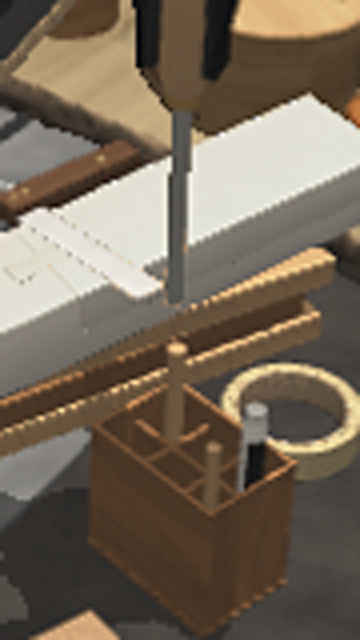

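```bash
python3 -m crank '[[[-0.2,-0.05,3],[0,0,0]],[[0,0,3],[0,0,0]],[[0,0,2],[0,0,0]],[[0,0,2],[0,0,0]],[[0,0,2],[0,0,0]],[[0,0,2],[0,0,0]],[[0,0,2],[0,0,0]],[[0,0,2],[0,0,0]],[[0,0,1.5],[0,0,0]],[[0,0,0.8],[0,0,0]],[[0,0,0],[0,0,0]],[[0,0,0],[0,0,0]]]'; python3 -c "
from h import *
snap('scene','s13');crop('s13',220,110,330,300,4,'g13')"
```

```text
time_s: 17.75
position: [0.4419, -0.1693, 0.1615]
tcp_rot: [[-0.226, 0.974, 0.007], [0.974, 0.226, 0.008], [0.007, 0.009, -1.0]]
force: [-0.7, -0.2, -1.8]
opening: 0.291
```

View pics/g13.png

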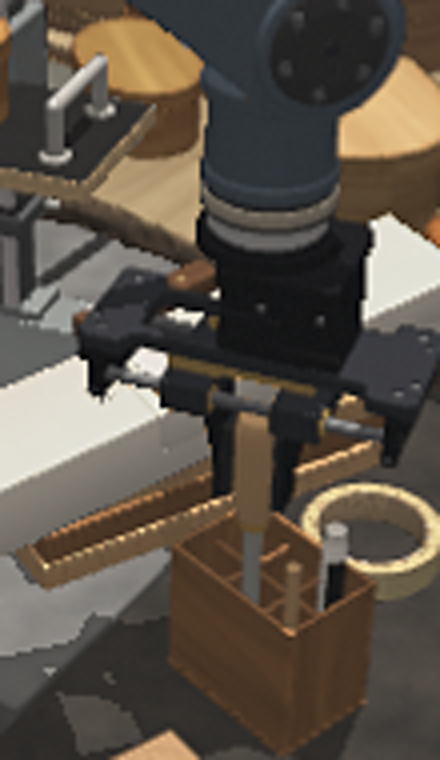

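```bash
python3 -m crank '[[[0,0,0.2],[0,0,0]],[[0,0,0.2],[0,0,0]],[[0,0,0],[0,0,0]],[[0,0,0],[0,0,0]]]'; python3 -m crank '[[[0,0,0],[0,0,0]],[[0,0,0],[0,0,0]],[[0,0,0],[0,0,0]],[[0,0,0],[0,0,0]],[[0,0,0],[0,0,0]],[[0,0,0],[0,0,0]],[[0,0,-2],[0,0,0]],[[0,0,-3],[0,0,0]],[[0,0,-3],[0,0,0]],[[0,0,-4],[0,0,0]],[[0,0,-4],[0,0,0]],[[0,0,-4],[0,0,0]]]' -1;python3 -m crank '[[[0,0,-2],[0,0,0]],[[0,0,0],[0,0,0]]]'; python3 - <<'E'
from h import *
snap('wrist','w14');crop('w14',190,120,310,220,6,'f14');snap('scene','s14');crop('s14',230,190,390,350,4,'g14')
print(read_state()['position'])
E
```

```text
time_s: 18.2
position: [0.4419, -0.1698, 0.1575]
tcp_rot: [[-0.225, 0.974, 0.007], [0.974, 0.225, 0.008], [0.006, 0.009, -1.0]]
force: [0.9, -0.2, 2.9]
opening: 0.29
time_s: 19.4
position: [0.4398, -0.1709, 0.3585]
tcp_rot: [[-0.225, 0.974, 0.006], [0.974, 0.225, 0.009], [0.008, 0.008, -1.0]]
force: [0.1, -0.8, 0.1]
opening: 0.998
time_s: 19.6
position: [0.4416, -0.1724, 0.3802]
tcp_rot: [[-0.225, 0.974, 0.012], [0.974, 0.225, 0.004], [0.002, 0.013, -1.0]]
force: [-0.2, 0.0, -0.7]
opening: 0.998
[ 0.43967714 -0.17108542  0.37632394]
```

View pics/f14.png

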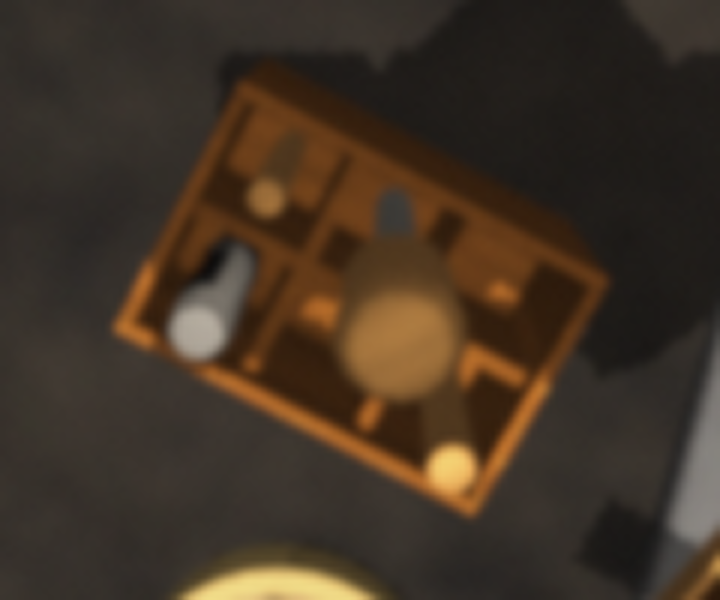

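View pics/g14.png

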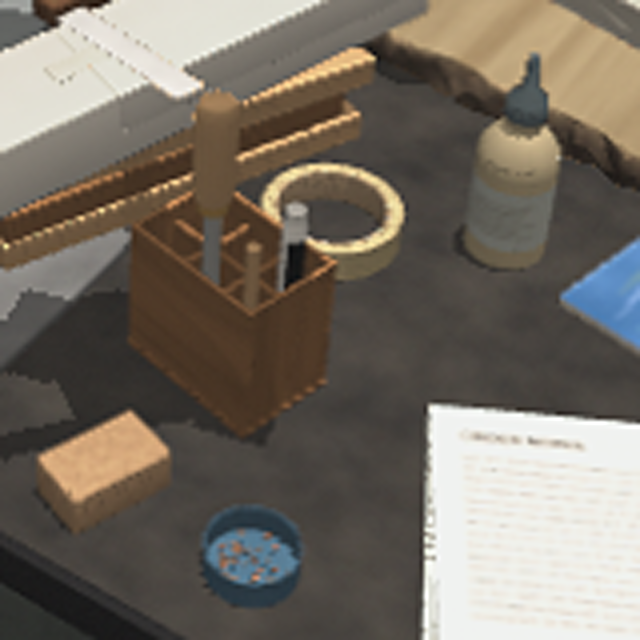

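```bash
python3 - <<'E'
from st import *
f=lambda X: (RL.T@(np.array(X)-[P[0],P[1],0])).round(4)
t=lambda x,y:np.array((x/4+130-.4,y/4+80-.4)); s=lambda x,y:np.array((x/4.5+110-.4,y/4.5+90-.4))
for a,b in ((t(361,147),s(605,160)),(t(378,240),s(555,203))):
    X,r=tri(('top0',a),('scene0',b)); print(X,f(X),r, f(atz('top0',a,.271)),f(atz('scene0',b,.271)))
S=read_state()
g=RL@np.array([-.005,-.113,.36])+[P[0],P[1],0]; print(g,(100*(R.T@(g-S['position']))).round(2)); print(proj('top0',[RL@np.array([x,-.105,.271])+[P[0],P[1],0] for x in (-.04,.04)])*1.0,t(361,147),t(378,240))
E
```

```text
[0.6782 0.1119 0.2725] [ 0.0285 -0.1092  0.2725] [array([-0.,  0.]), array([ 0., -0.])] [ 0.0295 -0.1093  0.271 ] [ 0.0315 -0.1078  0.271 ]
[0.599  0.0952 0.2762] [-0.0525 -0.1086  0.2762] [array([ 0.7, -0.8]), array([-1. ,  0.5])] [-0.0518 -0.1065  0.271 ] [-0.0387 -0.1052  0.271 ]
[0.64630393 0.10104885 0.36      ] [21.85 26.25  2.  ]
[[222.83697778 136.26207001]
 [217.79513653 113.7156349 ]] [219.85 116.35] [224.1 139.6]
```

```bash
python3 -m crank '[[[1.8,2.0,0],[0,0,0]],[[2.8,3.2,0],[0,0,0]],[[2.8,3.2,0],[0,0,0]],[[2.8,3.2,0],[0,0,0]],[[2.8,3.2,0],[0,0,0]],[[2.8,3.2,0],[0,0,0]],[[2.8,3.2,0],[0,0,0]],[[2.8,3.2,0],[0,0,0]],[[1.0,1.3,0],[0,0,0]],[[0,0,0],[0,0,0]],[[0,0,0],[0,0,0]],[[0,0,0],[0,0,0]]]' 1; python3 - <<'E'
from st import *
g=np.array([-.010,-.108,.300]);print('tcp',tcp,d,S['opening'],'to',(100*(R.T@RL@(g-tcp))).round(2))
snap('scene','s15');crop('s15',120,40,290,210,4,'g15');snap('top','t15');crop('t15',150,60,290,220,4,'h15')
E
```

```text
time_s: 20.9
position: [0.6391, 0.1037, 0.3794]
tcp_rot: [[-0.224, 0.975, 0.003], [0.975, 0.224, 0.009], [0.008, 0.005, -1.0]]
force: [0.3, -0.3, 1.2]
opening: 0.031
tcp [-0.01151741 -0.10886967  0.37943906] [ 0.00493201  0.0077387  -0.99995789] 0.030722918932596734 to [0.02 0.11 7.94]
```

View pics/g15.png

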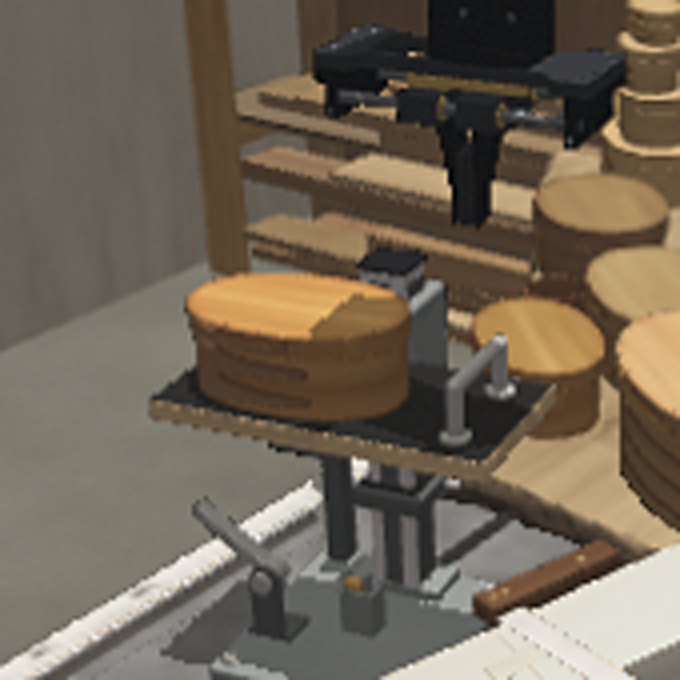

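View pics/h15.png

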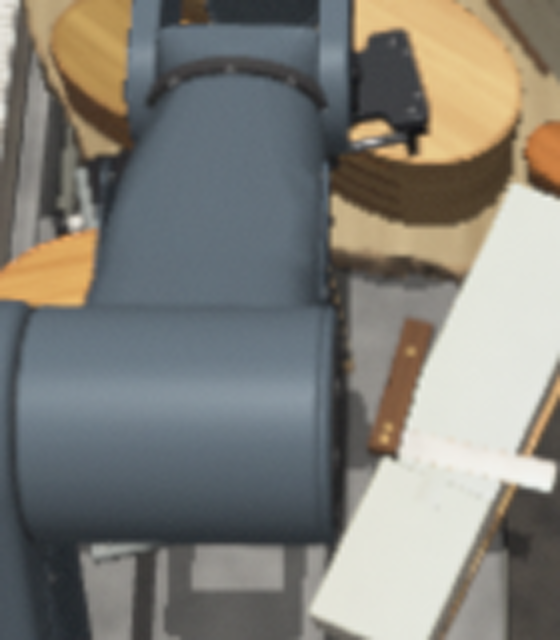

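```bash
python3 -m crank '[[[0,0,2],[0,0,0]],[[0,0,2],[0,0,0]],[[0,0,2],[0,0,0]],[[0,0,2],[0,0,0]],[[0,0.1,1],[0,0,0]],[[0,0,0],[0,0,0]],[[0,0,0],[0,0,0]]]'; python3 - <<'E'
from st import *
print('tcp',tcp,d,S['opening'])
snap('scene','s16');crop('s16',120,40,290,210,4,'g16')
E
python3 -m crank '[[[0,0,0.5],[0,0,0]],[[0,0,0.5],[0,0,0]],[[0,0,0.5],[0,0,0]],[[0,0,0.5],[0,0,0]]]'
```

```text
time_s: 21.7
position: [0.642, 0.1054, 0.2915]
tcp_rot: [[-0.225, 0.974, 0.007], [0.974, 0.225, 0.009], [0.007, 0.009, -1.0]]
force: [0.1, 0.2, 0.5]
opening: 0.006
tcp [-0.0082981  -0.10786968  0.29148912] [ 0.00898578  0.0072924  -0.99993304] 0.006173686709812946
time_s: 22.15
position: [0.6418, 0.1059, 0.2713]
tcp_rot: [[-0.225, 0.974, 0.007], [0.974, 0.225, 0.009], [0.007, 0.009, -1.0]]
force: [-2.2, -0.4, 5.6]
opening: 0.008
```

View pics/g16.png

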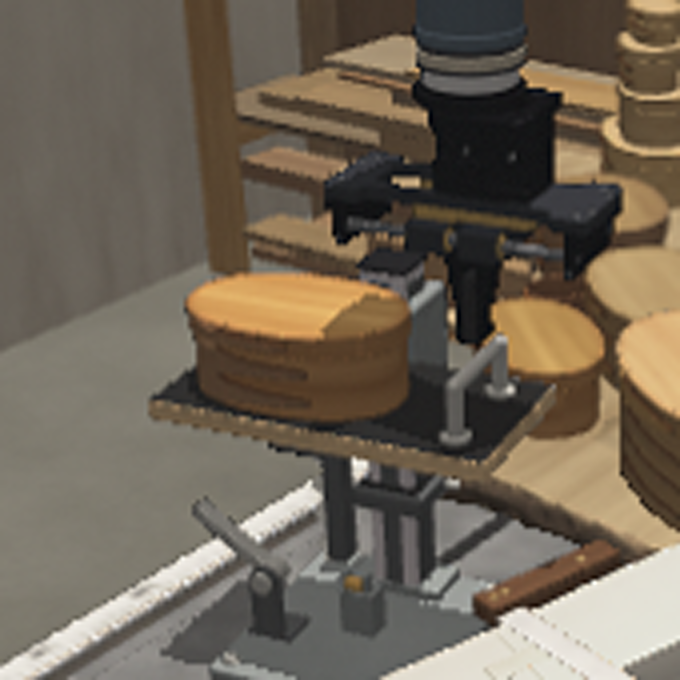

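```bash
python3 -m crank '[[[0,0,0.5],[0,0,0]],[[0,0,0.5],[0,0,0]],[[0,0,0.5],[0,0,0]],[[0,0,0.5],[0,0,0]],[[0,0,0.5],[0,0,0]],[[0,0,0.5],[0,0,0]]]';python3 - <<'E'
from st import *
print('tcp',tcp,d,S['opening'],S['force'])
snap('scene','s17');crop('s17',120,40,290,210,4,'g17')
E
```

```text
time_s: 22.75
position: [0.6419, 0.1059, 0.2414]
tcp_rot: [[-0.225, 0.974, 0.007], [0.974, 0.225, 0.008], [0.007, 0.008, -1.0]]
force: [-1.3, -1.2, 6.2]
opening: -0.001
tcp [-0.00828228 -0.10728171  0.2413632 ] [ 0.00815866  0.00673359 -0.99994405] -0.000557879368504219 [-1.2714139  -1.19720827  6.16236526]
```

View pics/g17.png

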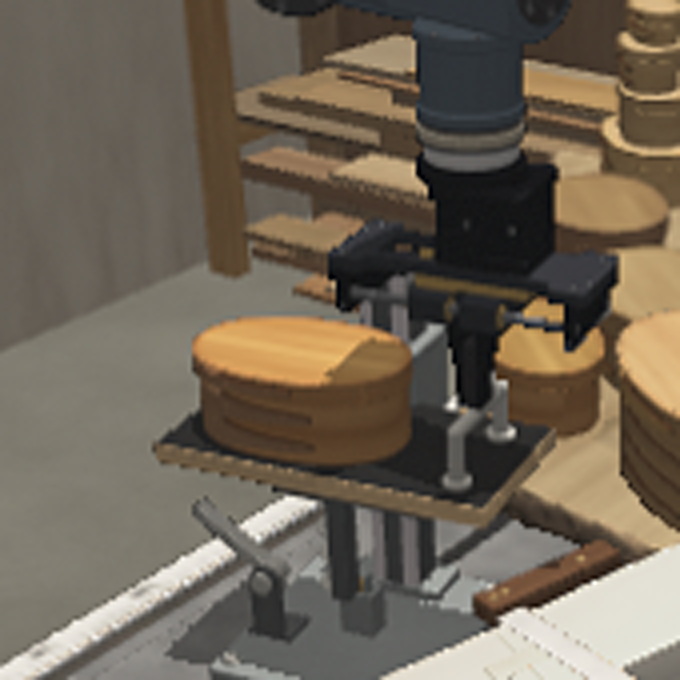

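```bash
python3 -m crank '[[[0,0,0.5],[0,0,0]],[[0,0,0.5],[0,0,0]],[[0,0,0.5],[0,0,0]],[[0,0,0.5],[0,0,0]],[[0,0,0.5],[0,0,0]],[[0,0,0.5],[0,0,0]],[[0,0,0.3],[0,0,0]]]';python3 -m crank '[[[0,0,0.2],[0,0,0]],[[0,0,0.2],[0,0,0]],[[0,0,0.2],[0,0,0]]]';python3 -m crank '[[[0,0,0.1],[0,0,0]],[[0,0,0],[0,0,0]]]'
```

```text
time_s: 23.5
position: [0.6419, 0.106, 0.2078]
tcp_rot: [[-0.225, 0.974, 0.006], [0.974, 0.225, 0.008], [0.006, 0.007, -1.0]]
force: [-2.0, -2.1, 4.4]
opening: 0.008
time_s: 23.8
position: [0.642, 0.106, 0.2021]
tcp_rot: [[-0.225, 0.974, 0.006], [0.974, 0.225, 0.008], [0.006, 0.007, -1.0]]
force: [-4.9, -3.4, 16.7]
opening: 0.004
time_s: 24.0
position: [0.642, 0.106, 0.2022]
tcp_rot: [[-0.225, 0.974, 0.006], [0.974, 0.225, 0.008], [0.006, 0.008, -1.0]]
force: [-4.5, -3.0, 10.9]
opening: 0.003
```

```bash
python3 -m crank '[[[0,0,0.2],[0,0,0]],[[0,0,0],[0,0,0]],[[0,0,0],[0,0,0]],[[0,0,0],[0,0,0]]]';python3 -m crank '[[[0,0,-0.5],[0,0,0]],[[0,0,-1],[0,0,0]],[[0,0,-2],[0,0,0]],[[0,0,-3],[0,0,0]],[[0,0,-3],[0,0,0]],[[0,0,-3],[0,0,0]],[[0,0,-3],[0,0,0]],[[-2,-3,0],[0,0,0]],[[-3,-4,0],[0,0,0]],[[-3,-4,0],[0,0,0]],[[0,0,0],[0,0,0]],[[0,0,0],[0,0,0]]]'; python3 - <<'E'
from h import *
snap('scene','s18');crop('s18',120,60,290,230,4,'g18'); snap('top','t18')
E
```

```text
time_s: 24.4
position: [0.642, 0.106, 0.202]
tcp_rot: [[-0.226, 0.974, 0.007], [0.974, 0.226, 0.008], [0.006, 0.009, -1.0]]
force: [-7.2, -3.3, 18.0]
opening: 0.008
time_s: 25.6
position: [0.5521, 0.0022, 0.3523]
tcp_rot: [[-0.223, 0.975, 0.007], [0.975, 0.223, 0.01], [0.008, 0.009, -1.0]]
force: [0.2, 0.5, -0.7]
opening: 0.005
```

View pics/g18.png

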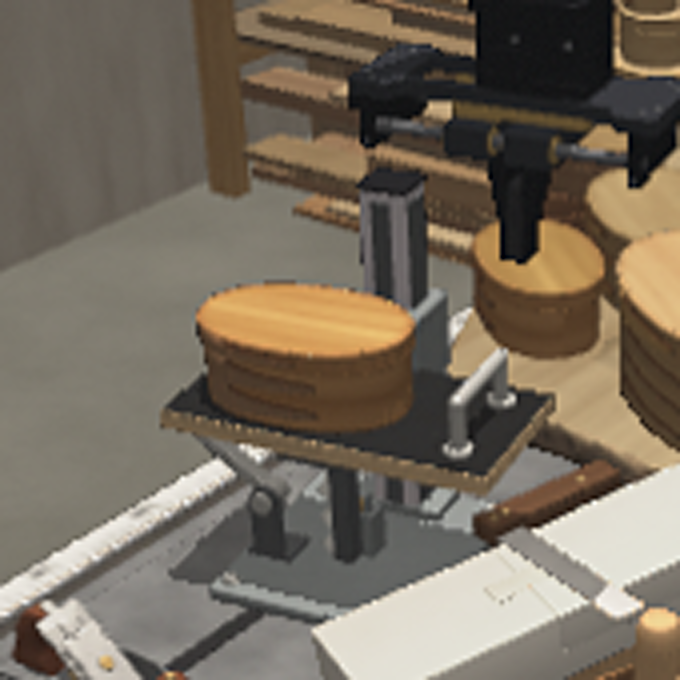

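View pics/s18.png

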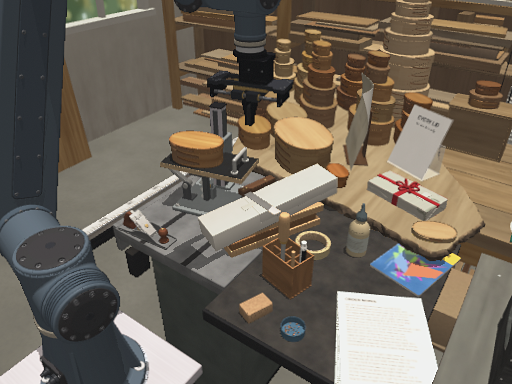

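```bash
python3 - <<'E'
from st import *
w=lambda x: RL@np.array(x)+[P[0],P[1],0]
for z in (.153,.156,.159): print(z,((proj('s18',[w((-.075,.125,z)),w((-.075,-.145,z)),w((.06,-.145,z))])-[120,60]+.4)*4).round(0).tolist())
print(S['force'],S['qvel'].round(2))
crop('s18',140,105,270,190,6,'k18')
E
```

```text
0.153 [[162.0, 412.0], [488.0, 483.0], [559.0, 398.0]]
0.156 [[162.0, 409.0], [487.0, 479.0], [559.0, 394.0]]
0.159 [[161.0, 405.0], [487.0, 476.0], [560.0, 391.0]]
[0.23499406 0.56990165 0.19395095] [ 0.82  0.45 -0.39 -0.27  0.09 -0.13]
```

View pics/k18.png

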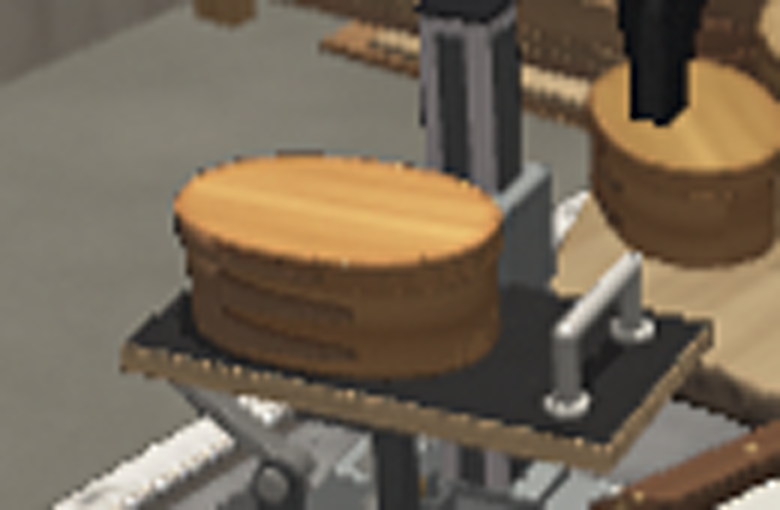

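```bash
python3 -m crank '[[[0,0,0],[0,0,0]],[[0,0,0],[0,0,0]],[[0,0,0],[0,0,0]]]'; python3 -c "
from rig import bot
print(bot.hand_in())"
```

```text
time_s: 26.0
position: [0.5525, 0.0032, 0.3519]
tcp_rot: [[-0.227, 0.974, 0.006], [0.974, 0.226, 0.009], [0.008, 0.008, -1.0]]
force: [-0.6, -0.1, 0.3]
opening: 0.003
the job is handed in; nothing more can be done
None
```

I handed the job in at 26.0 s of the 72 s allowed, and no verdict was reported.

- **Pawl:** I took the release bar from the front-middle cell of the caddy. I reached in under the platform with the bar sloping 31° from vertical and pushed the pawl to the left with its steel end. The pictures show it thrown back, and it still was after lowering.
- **Bar:** I put it back in its own cell, standing handle up. In the pictures it looks the same as at the start.
- **Platform:** I pressed it down with the closed fingers on the bow handle, against about 4–6 N. It stopped with the fingertips at z = 0.202 m, which is a 75 mm drop. The force rose to 17–18 N there, so it is on its stop. In the last scene picture the platform corners fit the lowered height to about 2–3 mm.
- **Box and bystanders:** The oval box stands level on the platform. The glue bottle, tape roll and plane look unmoved. I judged these by eye.
- **End state:** The arm stands clear, with the force reading near zero.

One thing did not go as planned. My first slope of 45° brought the wrist close to a singular position (joint 5 at about 4°), so I went back to the steeper slope before reaching in. No check failed.

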